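# Load the drying-cabinet lift with figurines and wind it down

## Robot

A 7-joint arm with a two-finger parallel gripper is mounted at the origin on the work surface. World frame = base frame: x ahead of the robot, y to its left, z up, the work surface at z = 0. Lengths are in m, angles in rad, forces in N, time in s.
With the tool pointing down it reaches from about 0.35 to 0.775 m from the base axis. Payload 3.1 kg.
Tool frame: the origin (TCP) lies midway between the tips of the shut fingers; the grasp point (between the pads) lies 19 mm behind it; z points along the fingers, y is the line along which they close (so a half turn about z gives the same grasp; the last joint's range is limited). The gripper opens to 85 mm and grips with 20 to 120 N. Pads are 22 mm wide; open, the fingers measure 114 mm over their backs; the gripper's body (76 mm by 85 mm) begins 54 mm behind the grasp point. The pads swing forward as they close: fully open they stand 13 mm farther back than shut.
Start: joints at [1.208, 0.311, 0.014, 1.512, -0.004, 1.319, -0.027], TCP at [0.173, -0.522, 0.192] pointing down, gripper open.
Joint ranges: [-2.7, 2.7], [-0.3, 1.91], [-1.27, 1.3], [0.12, 2.57], [-1.44, 4.58], [0.2, 2.03], [-3.05, 3.05]. Speed limits (rad/s): [2.79, 2.79, 3.14, 3.14, 3.14, 3.14, 3.14].

## Interface

Orientations are given as a unit quaternion [x, y, z, w].
In Python, from station import observe, snapshot, get_calibration, close_job, boxes_of, place_of gives the robot as it stands.
- The arm moves only by the tool servo_tool, never from a script. Its argument "commands" is a list of rows, each a list of 5 numbers: the closure, from -1 (fully open) to 1 (shut), then the shift along the tool's x, y, z each as a share of 200 mm, from -1 to 1, then the turn about the tool's z as a share of 90 degrees, from -1 to 1. In form: [[gripper, tx, ty, tz, yaw], ...]. A call has 1 to 12 rows; each row is the pose to reach, as a shift and turn from the pose commanded when the call began, along the tool's axes at that moment; what a row does not reach only later rows make up. A row lasts 1/12 s, in which the tool goes at most 41.7 mm and 7.16 degrees, less where a joint would pass 70% of its speed; a pose out of reach is approached as far as the arm can. A call with a number of a shift or a turn outside -1 to 1 is refused whole. A call with a gripper value outside its range is refused whole. The fingers move at their own pace and stop on an object; the grip force is fixed at half the most. Time passes only in rows, so rows that repeat a pose let the fingers close. It gives the time, the measured TCP pose, the force, the opening and the grip force at its end, in the units of the state.
- observe(): the state, without advancing time (a new reading comes with each control period).
- snapshot(name): name is "scene" or "top" or "wrist"; returns (picture, depth): 400x640x3 uint8, red, green, blue; 400x640 float32, m along the optical axis (not along the pixel's ray), 0 where there is no reading.
- get_calibration(name): a dict with "K" (3x3 intrinsics, pixels), "camera_from_world" (4x4, takes a point from world to camera coordinates); the wrist camera has in their place "mount" (4x4, takes a point from camera to tool coordinates, whose origin is the TCP and whose axes are the flange's). Camera axes: x right, y up, looking along -z (the intrinsics and any distortion apply to the point x, -y, -z); pixel columns grow to the right and rows downward; lengths in m; the calibration is good to about 2 mm. A picture is of the moment at which its call begins: read the wrist's pose just before it. get_calibration takes no time and is no camera call.
- close_job(): hands the job in; it is judged then, once.
Trained networks look in the newest picture that a camera, given by its name, has taken for a name from the list of things; names that differ only in an ending like _2 or _b are one class to them, and where a whole thing is asked for, a point or a joint stands for the part that bears it (a point fixed in the world has none). Each returns a list of dicts, best first, with "confidence" (0 to 1); they miss things now and then, are a little off and sometimes report something else, mostly with a low value. They report only what shows in the picture. A call takes as long as a camera call. They do not tell look-alikes from the thing itself.
- boxes_of(camera, thing): "box" ([left, top, right, bottom] in pixels, round what is visible of it).
- place_of(camera, thing): "at" ([column, row] in pixels: a listed point, or the origin of a listed thing).
The state is a dict: "time": time; "joint_positions": joint angles; "qvel": joint speeds; "tau": joint torques, N m; "tcp_pos": TCP position; "orientation": TCP orientation; "ft_force": force on the tool from outside, world axes, zero at the start; "wrist_torque": the same for the moment, N m; "finger_gap": opening from 0.0 (shut) to 1.0 (fully open); "gripper_force": force on a finger pad.
Only numpy, scipy, OpenCV 4.12 (cv2) and the standard library are available. Lean on these libraries where they do the work, as an engineer would, in place of code of your own. Each camera call takes 0.05 s, during which the arm holds its last target. There are 200 camera calls.

## Task

Stand every biscuit-fired figurine from the bench upright on the lift's deck while the lock pin is still in the handwheel; then draw the pin out and hang it, pushed fully home, in the side notch of its bracket. Crank the handwheel clockwise until you feel it come against its bottom stop, back it off a quarter turn, and then push the roller lever of the interlock switch over until it clicks and let it spring back. Keep off the unfinished clay model on its turntable.

Things in the scene. Friction and masses are not known exactly. Their poses are not given: they have to be found in the camera images.
- figure_1: Buff fired-clay figurine of a crowned, robed figure, 118 mm tall, about 0.28 kg; round base 68 mm across and 12 mm high, slim round body and head about 38 mm across between 55 and 115 mm up (grip there, from any direction). Origin: centre of its underside; z up when upright. There are two to four figurines; absent ones have no pose.
- figure_2: Buff fired-clay figurine of a crowned, robed figure, 118 mm tall, about 0.28 kg; round base 68 mm across and 12 mm high, slim round body and head about 38 mm across between 55 and 115 mm up (grip there, from any direction). Origin: centre of its underside; z up when upright. There are two to four figurines; absent ones have no pose.
- figure_3: Buff fired-clay figurine of a crowned, robed figure, 118 mm tall, about 0.28 kg; round base 68 mm across and 12 mm high, slim round body and head about 38 mm across between 55 and 115 mm up (grip there, from any direction). Origin: centre of its underside; z up when upright. There are two to four figurines; absent ones have no pose.
- figure_4: Buff fired-clay figurine of a crowned, robed figure, 118 mm tall, about 0.28 kg; round base 68 mm across and 12 mm high, slim round body and head about 38 mm across between 55 and 115 mm up (grip there, from any direction). Origin: centre of its underside; z up when upright. There are two to four figurines; absent ones have no pose.
- lift: Bench screw-jack lift, grey steel, fixed. Origin on the bench under the centre of its deck. In its frame: upright handwheel axis at x 0, y -200 mm; gearbox below it 100 x 100 mm, top at 90 mm; wheel rim 130 mm across its centre line, 109 to 121 mm above the bench, two spokes at right angles to the crank handle's direction; parking bracket at x 85, y -285 mm.
- deck_top (a point): Centre of the top face of the lift's flat square aluminium deck, 240 x 240 mm, its sides along the lift's x and y. 104 to 109 mm up at the start; sinks 3.2 mm for every radian of clockwise handwheel turn.
- pin: Steel lock pin, 118 mm long, 0.15 kg: round shaft 12 mm thick and 78 mm long, above it a round head 30 mm across and 40 mm high. Origin: lower tip of the shaft; z points up to the head. At the start it stands 30 mm deep in the gearbox's bore, between the wheel's spokes, so that the wheel cannot turn; its head is then 138 to 178 mm above the bench.
- bore (a point): Mouth of the lock bore, 14 mm across, 30 mm deep, in the gearbox top, 90 mm above the bench, 38 mm from the wheel axis. Its axes are the lift's.
- notch (a point): Where the parked pin's axis meets the top face (105 mm above the bench) of the slotted parking bracket: plate 8 mm thick, 40 mm wide, slot 16 mm wide, closed 8 mm to the +y side of this point, open at its -y end 37 mm away. The pin goes in sideways along +y, shaft in the slot, head above the plate, and hangs by its head. Axes are the lift's.
- wheel_axis (a point): Point on the upright handwheel axis, 150 mm above the bench.
- handle_mid (a point): Middle of the handwheel's upright black crank handle, a freely revolving sleeve 22 mm across and 55 mm tall (125 to 180 mm above the bench), 65 mm from the wheel axis; the rim is below it. About 3 N at the handle turns the wheel.
- wheel (a joint): Handwheel angle, rad: grows clockwise seen from above, which lowers the deck. Starts between 0.4 and 1.8; it comes up against the rigid bottom stop at 18.0 (nearly three turns). It stays where it is left.
- switch: Grey limit-switch housing 45 x 40 mm on a steel foot 100 x 80 mm, 112 mm tall, fixed to the bench. Origin: underside centre of the foot, axes: z up, x the way its lever deflects (roughly away from the robot).
- roller (a point): Centre of the black roller, 26 mm across and 20 mm wide, at the top of the switch's upright lever arm, at rest 165 mm above the bench and 32 mm to the +y side of the housing's centre. The arm pivots 65 mm below it and swings only to the switch's +x.
- roller_lever (a joint): Lever deflection, rad: 0 at rest, grows as the roller is pushed towards the switch's +x; clicks at 0.45 (roller about 28 mm over), rigid stop at 0.8. A spring (about 1 N at first, 4 N at the click) returns it.
- clay_model: Unfinished grey clay figure on a slab on a white turntable 140 mm across, about 200 mm tall in all, beyond the figurines. Origin: underside centre. Must not be touched.
Not all that is in view belongs to the job. Leave any purple look-alike of the figure_1 alone.

How it is judged:
On the way, in this order (a step that is already met when the one before it is completed fails the run):
1. every figurine stands released on the deck, the lock pin still in its bore (x of figure_1 in the frame of deck_top between -0.11 and 0.11 m and y of figure_1 in the frame of deck_top between -0.11 and 0.11 m and z of figure_1 in the frame of deck_top between -0.008 and 0.008 m and angle between each of figure_1, figure_2, figure_3, figure_4's own z axis and vertical below 0.15 rad and linear speed of each of figure_1, figure_2, figure_3, figure_4 below 0.03 m/s and contact force between the fingers and figure_1 below 0.2 N and x of figure_2 in the frame of deck_top between -0.11 and 0.11 m and y of figure_2 in the frame of deck_top between -0.11 and 0.11 m and z of figure_2 in the frame of deck_top between -0.008 and 0.008 m and contact force between the fingers and figure_2 below 0.2 N and x of figure_3 in the frame of deck_top between -0.11 and 0.11 m and y of figure_3 in the frame of deck_top between -0.11 and 0.11 m and z of figure_3 in the frame of deck_top between -0.008 and 0.008 m and contact force between the fingers and figure_3 below 0.2 N and x of figure_4 in the frame of deck_top between -0.11 and 0.11 m and y of figure_4 in the frame of deck_top between -0.11 and 0.11 m and z of figure_4 in the frame of deck_top between -0.008 and 0.008 m and contact force between the fingers and figure_4 below 0.2 N and horizontal distance between pin and bore below 0.006 m and z of pin in the frame of bore below -0.015 m), for 0.2 s.
2. the pin has been drawn and hangs in the bracket's notch, released (horizontal distance between pin and notch below 0.014 m and x of pin in the frame of notch between -0.006 and 0.006 m and z of pin in the frame of notch between -0.084 and -0.072 m and angle between pin's own z axis and vertical below 0.15 rad and contact force between the fingers and pin below 0.2 N), for 0.2 s.
3. the handwheel has been cranked to its bottom stop (value of joint wheel above 17.9 rad), for 0.1 s.
4. the handwheel has been backed off a quarter turn from the stop (value of joint wheel between 16.029 and 16.829 rad), for 0.2 s.
5. the roller lever has been pushed over until it clicked (value of joint roller_lever above 0.45 rad), for 0.05 s.
At the end, for the whole second after the job is handed in: Figurines upright (0.15 rad), still, released on the deck, axes within 110 mm of its centre lines; pin hanging in the notch (6 mm in height and across, 14 mm along); wheel a quarter turn (within 0.4 rad) back from the stop; roller lever at rest (under 0.08 rad) (all of step 2 and all of step 4 and x of figure_1 in the frame of deck_top between -0.11 and 0.11 m and y of figure_1 in the frame of deck_top between -0.11 and 0.11 m and z of figure_1 in the frame of deck_top between -0.008 and 0.008 m and angle between each of figure_1, figure_2, figure_3, figure_4's own z axis and vertical below 0.15 rad and linear speed of each of figure_1, figure_2, figure_3, figure_4 below 0.03 m/s and contact force between the fingers and figure_1 below 0.2 N and x of figure_2 in the frame of deck_top between -0.11 and 0.11 m and y of figure_2 in the frame of deck_top between -0.11 and 0.11 m and z of figure_2 in the frame of deck_top between -0.008 and 0.008 m and contact force between the fingers and figure_2 below 0.2 N and x of figure_3 in the frame of deck_top between -0.11 and 0.11 m and y of figure_3 in the frame of deck_top between -0.11 and 0.11 m and z of figure_3 in the frame of deck_top between -0.008 and 0.008 m and contact force between the fingers and figure_3 below 0.2 N and x of figure_4 in the frame of deck_top between -0.11 and 0.11 m and y of figure_4 in the frame of deck_top between -0.11 and 0.11 m and z of figure_4 in the frame of deck_top between -0.008 and 0.008 m and contact force between the fingers and figure_4 below 0.2 N and velocity of joint wheel below 0.05 rad/s and value of joint roller_lever below 0.08 rad); the robot touches nothing.
It fails at once if the robot touches the unfinished clay model (contact force between any of the arm, the fingers and clay_model above 0.5 N).
Of figure_1, figure_2, figure_3, figure_4 only 2 to 4 are there at a start; the rules pass over those that are not, and their reading is None.
At some moment in a run one of figure_1, figure_2, figure_3, figure_4 may be knocked a few centimetres aside while the robot is not near it.
It also fails if it takes over 210 s, if anything falls off the work surface, if the arm or the gripper's body presses on something with over 40 N, if the wrist force passes 120 N, or if a joint passes its speed limit or range.

## Working session

There is one attempt and no reset: what is moved stays moved. The work goes in short steps, Python scripts to look and compute and a tool call to move; the robot and the scene stay as the last step left them, time stands still between calls to the robot, and variables do not carry over. Pictures are saved under pics/ and viewed, at most 14 in all, crops included, and the job is handed in when it is done.

Besides the shell and the picture viewer there is one more tool, called after ">>>" as a command line: name --pt "numbers of a row" for each row, then --argument value for the rest. servo_tool: Moves the arm, as the interface text tells. Shift numbers are shares of 200 mm and turn numbers shares of 90 degrees, none past 1 either way. Its arguments: {"type":"object","properties":{"commands":{"type":"array"}},"required":["commands"]}

```bash
ls; mkdir -p pics
cat > h.py <<'E'
import numpy as np, cv2
from station import *
from scipy.spatial.transform import Rotation as R
def cam(name):
    c=get_calibration(name);K=np.array(c["K"])
    if name=="wrist":
        s=observe();T=np.eye(4);T[:3,:3]=R.from_quat(s["orientation"]).as_matrix();T[:3,3]=s["tcp_pos"]
        W=T@np.array(c["mount"])
    else: W=np.linalg.inv(np.array(c["camera_from_world"]))
    return K,W
def ray(name,uv,KW=None):
    K,W=KW or cam(name)
    d=np.linalg.inv(K)@[uv[0],uv[1],1]; d=W[:3,:3]@[d[0],-d[1],-d[2]]
    return W[:3,3],d
def atz(name,uv,z,KW=None):
    o,d=ray(name,uv,KW); return o+d*(z-o[2])/d[2]
def cloud(name,dep,KW=None):
    K,W=KW or cam(name)
    v,u=np.mgrid[:dep.shape[0],:dep.shape[1]]
    x=(u-K[0,2])/K[0,0]*dep;y=(v-K[1,2])/K[1,1]*dep
    P=np.stack([x,-y,-dep],-1)@W[:3,:3].T+W[:3,3]; P[dep<=0]=np.nan
    return P
def proj(name,p,KW=None):
    K,W=KW or cam(name); c=np.linalg.inv(W)@[*p,1]; q=K@[c[0],-c[1],-c[2]]; return q[:2]/q[2]
def save(n,im): cv2.imwrite("pics/"+n+".png",im[:,:,::-1])
E
cat > a.py <<'E'
from h import *
s=observe();print(s)
for n in("scene","top"):
    im,d=snapshot(n);save(n+"0",im);np.save(n+"0.npy",d)
    print(n,get_calibration(n).keys(),cam(n)[1].round(3).tolist(),cam(n)[0].tolist())
    for t in("figure_1","lift","pin","switch","clay_model"):
        print(t,[(b["box"],round(b["confidence"],2)) for b in boxes_of(n,t)])
    for t in("figure_1","pin","deck_top","bore","notch","wheel_axis","handle_mid","roller","switch","clay_model","lift"):
        print(t,[(np.round(b["at"],1).tolist(),round(b["confidence"],2)) for b in place_of(n,t)])
print(get_calibration("wrist"))
E
python3 a.py
```

```text
pics
{'time': 0.0, 'joint_positions': array([ 1.20830349,  0.31173655,  0.01395996,  1.51307323, -0.00439943,
        1.31918836, -0.02719883]), 'qvel': array([ 1.53996124e-05, -8.72532448e-05, -2.77888906e-03, -1.81694332e-03,
        8.54831178e-05, -2.70956996e-04, -1.22595957e-03]), 'tau': array([-1.12219509e-04, -3.79911625e+01,  1.45664122e-01, -2.30590403e+01,
        1.20180243e-02,  1.36016592e-02, -1.00112635e-05]), 'tcp_pos': array([ 0.17318777, -0.521148  ,  0.1904086 ]), 'orientation': array([ 9.87154685e-01,  1.59763005e-01, -2.32925835e-04, -1.16431696e-03]), 'ft_force': array([-0.83979341,  1.03608636,  0.69001735]), 'wrist_torque': array([0.00847578, 0.01940832, 0.00013849]), 'gripper_force': 0.0, 'finger_gap': 1.0011644712264578}
scene dict_keys(['K', 'camera_from_world']) [[0.291, -0.679, 0.674, 1.307], [0.957, 0.216, -0.196, -0.294], [-0.012, 0.701, 0.713, 0.85], [0.0, 0.0, 0.0, 1.0]] [[475.99486972363434, 0.0, 315.1124313099181], [0.0, 475.99486972363434, 197.22024458175383], [0.0, 0.0, 1.0]]
figure_1 [([281.9, 201.6, 314.0, 255.8], 0.87), ([225.3, 183.6, 254.2, 
[... 1493 characters left out ...]
[253.5, 234.0], 0.9)]
handle_mid [([228.3, 244.6], 0.54)]
roller [([454.8, 233.4], 0.64), ([291.8, 205.4], 0.6)]
switch [([442.4, 239.9], 0.84)]
clay_model []
lift [([189.1, 228.5], 0.84)]
{'K': array([[291.76102435,   0.        , 316.02914364],
       [  0.        , 291.76102435, 203.94263583],
       [  0.        ,   0.        ,   1.        ]]), 'mount': array([[ 3.05014868e-04,  9.52734938e-01,  3.03802642e-01,
         7.75222404e-02],
       [ 9.99999621e-01, -4.27888381e-05, -8.69802610e-04,
         5.83069262e-04],
       [-8.15691974e-04,  3.03802793e-01, -9.52734589e-01,
        -1.82093683e-01],
       [ 0.00000000e+00,  0.00000000e+00,  0.00000000e+00,
         1.00000000e+00]])}
```

```bash
python3 -c "
import cv2
a=cv2.imread('pics/scene0.png')[80:340,120:540];cv2.imwrite('pics/v1.png',cv2.resize(a,(798,494)))
a=cv2.imread('pics/top0.png')[110:310,100:500];cv2.imwrite('pics/v2.png',cv2.resize(a,(800,400)))"
```

```text
(no output)
```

View pics/v1.png

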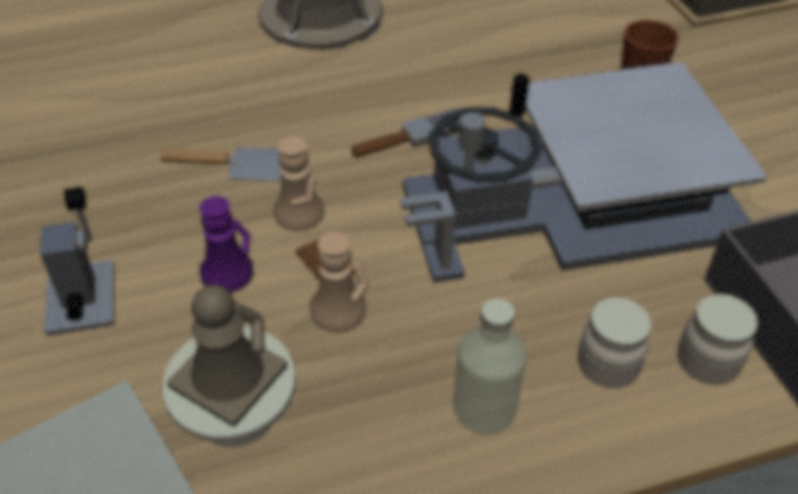

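View pics/v2.png

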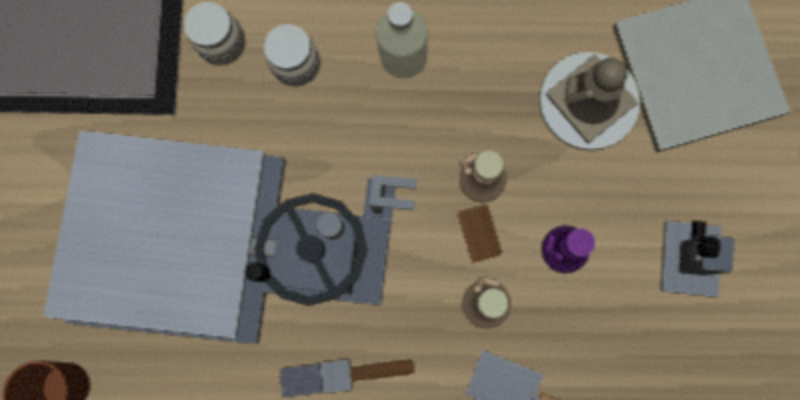

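```bash
cat > m.py <<'E'
from h import *
import sys
d=np.load("top0.npy");P=cloud("top",d);ds=np.load("scene0.npy");Q=cloud("scene",ds)
im=cv2.imread("pics/top0.png")
# deck: fit min-area rect on points z .095-.115 around
dk=P[atz("top",(174,226),.1)[1]>-9] if 0 else None
c=atz("top",(175,226),.106);print("deck guess",c)
m=(abs(P[...,2]-.107)<.012)&(np.hypot(P[...,0]-c[0],P[...,1]-c[1])<.18)
X=P[m];print("deck z",np.median(X[:,2]),len(X)); rc=cv2.minAreaRect(X[:,:2].astype(np.float32));print(rc)
c=atz("top",(253.5,234),.115);print("wheel guess",c)
for z,lab,uv in((.115,"wheel",(253.5,234)),(.178,"pin",(265,222.5)),(.18,"handle",(229,245)),(.105,"notch",(300,205)),(.165,"roller",(454.8,233.4))):
    print(lab,atz("top",uv,z).round(4))
for uv in((389,234),):print("purple?",atz("top",uv,.06).round(3))
for lab,uv in(("A",(344,191)),("B",(346,261)),("purple",(386,232)),("clay",(400,150))):
    a=atz("top",uv,.1)
    for nm,C in(("top",P),("scene",Q)):
        near=(np.hypot(C[...,0]-a[0],C[...,1]-a[1])<.06)&(C[...,2]>.02)
        t=C[near&(C[...,2]>.105 )&(C[...,2]<.13)]; print(lab,nm,"toppts",len(t),t.mean(0).round(4) if len(t) else 0, "max z",np.nanmax(C[near][:,2]).round(3), "all",np.median(C[near],0).round(3))
for lab,lo,hi,uv,z in(("pinhead",.15,.2,(265,222.5),.178),("handle",.15,.2,(229,245),.18),("roller",.15,.19,(454.8,233.4),.178),("wheelrim",.108,.13,(253.5,234),.12)):
    a=atz("top",uv,z)
    for nm,C in(("top",P),("scene",Q)):
        n=(np.hypot(C[...,0]-a[0],C[...,1]-a[1])<(.08 if lab=="wheelrim" else .03))&(C[...,2]>lo)&(C[...,2]<hi)
        t=C[n];print(lab,nm,len(t),t.mean(0).round(4) if len(t) else 0,(t.min(0).round(3),t.max(0).round(3)) if len(t) else 0, cv2.minEnclosingCircle(t[:,:2].astype(np.float32)) if len(t) else 0)
E
python3 m.py
```

```text
deck guess [0.54061089 0.28653789 0.106     ]
deck z 0.10613039767014587 9063
((0.5397180318832397, 0.2562848925590515), (0.28926384449005127, 0.24007956683635712), 84.39805603027344)
wheel guess [0.52227418 0.08602651 0.115     ]
wheel [0.5223 0.086  0.115 ]
pin [0.5449 0.0505 0.178 ]
handle [0.4908 0.1322 0.18  ]
notch [ 0.5994 -0.029   0.105 ]
roller [ 0.5263 -0.4067  0.165 ]
purple? [ 0.531 -0.267  0.06 ]
A top toppts 155 [ 0.6337 -0.1429  0.1179] max z 0.124 all [ 0.628 -0.138  0.078]
A scene toppts 226 [ 0.6366 -0.1421  0.1159] max z 0.122 all [ 0.647 -0.143  0.069]
B top toppts 160 [ 0.4577 -0.1485  0.1178] max z 0.123 all [ 0.46  -0.143  0.08 ]
B scene toppts 173 [ 0.4612 -0.1474  0.1158] max z 0.122 all [ 0.472 -0.15   0.072]
purple top toppts 163 [ 0.5352 -0.2594  0.1173] max z 0.122 all [ 0.532 -0.251  0.095]
purple scene toppts 209 [ 0.5384 -0.2586  0.1159] max z 0.122 all [ 0.548 -0.257  0.068]
clay top toppts 158 [ 0.7265 -0.2728  0.118 ] max z 0.204 all [ 0.729 -0.278  0.093]
clay scene toppts 472 [ 0.7507 -0.277   0.1186] max z 0.203 all [ 0.758 -0.288  0.085]
pinhead
[... 644 characters left out ...]
9448310136795)
roller top 114 [ 0.5264 -0.4033  0.1726] (array([ 0.515, -0.416,  0.152]), array([ 0.54 , -0.394,  0.18 ])) ((0.5272562503814697, -0.40499812364578247), 0.014859079383313656)
roller scene 142 [ 0.5327 -0.4033  0.171 ] (array([ 0.517, -0.415,  0.152]), array([ 0.542, -0.393,  0.18 ])) ((0.5281736254692078, -0.4037429988384247), 0.015183222480118275)
wheelrim top 1003 [0.5227 0.0789 0.1205] (array([0.453, 0.012, 0.108]), array([0.59 , 0.164, 0.13 ])) ((0.5222460031509399, 0.08816307038068771), 0.07691281288862228)
wheelrim scene 955 [0.5315 0.0804 0.1198] (array([0.455, 0.012, 0.108]), array([0.595, 0.163, 0.13 ])) ((0.5259267091751099, 0.08784019201993942), 0.07606028765439987)
```

View pics/top0.png

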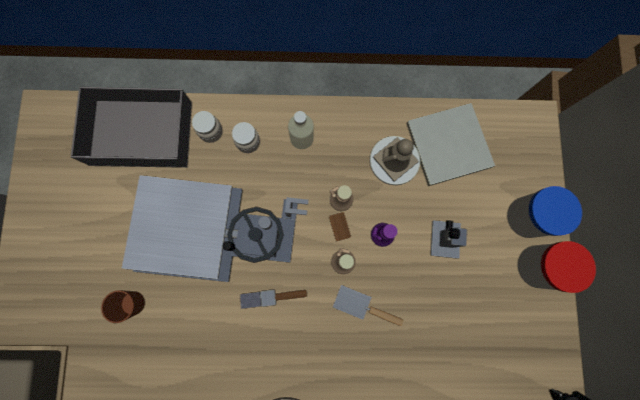

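```bash
cat > to.py <<'E'
from h import *
import sys
# usage: to.py x y z [yawdeg of tool x]; prints shares for the move from the present pose
def go(p,yaw=None):
    s=observe();M=R.from_quat(s["orientation"]).as_matrix();q=np.array(s["tcp_pos"])
    y0=np.degrees(np.arctan2(M[1,0],M[0,0])); v=M.T@(np.array(p)-q)/.2
    t=0 if yaw is None else -(((yaw-y0)+180)%360-180)/90
    print("shares",v.round(3),"turn",round(t,3),"| at",q.round(4),"yaw",round(y0,1),"F",np.round(s["ft_force"],1),"gap",round(s["finger_gap"],3),"t",round(s["time"],1),"j",np.round(s["joint_positions"],2))
if __name__=="__main__":
    a=[float(x) for x in sys.argv[1:]];go(a[:3],a[3] if len(a)>3 else None)
E
python3 to.py .459 -.148 .25
python3 - <<'E'
from h import *
d=np.load("top0.npy");P=cloud("top",d);Q=cloud("scene",np.load("scene0.npy"))
for C in(P,Q):
    m=(abs(C[...,2]-.107)<.008)&(C[...,1]>.19)&(C[...,1]<.45)&(abs(C[...,0]-.54)<.17)
    m=cv2.morphologyEx(m.astype(np.uint8),cv2.MORPH_OPEN,np.ones((5,5)))>0
    X=C[m];e=[]
    for k in np.arange(.2,.37,.01):
        b=X[abs(X[:,1]-k)<.005]; e.append((k,b[:,0].min(),b[:,0].max()))
    e=np.array(e);print(np.degrees(np.arctan(np.polyfit(e[:,0],e[:,1],1)[0])),np.degrees(np.arctan(np.polyfit(e[:,0],e[:,2],1)[0])),e[[0,8,-1]].round(4).tolist())
    print(X[:,1].max(), cv2.minAreaRect(X[:,:2].astype(np.float32)))
E
```

```text
shares [ 1.944 -1.324 -0.293] turn 0 | at [ 0.1735 -0.5219  0.1915] yaw 18.4 F [-0.9 -1.2  0. ] gap 1.002 t 1.7 j [ 1.21  0.31  0.01  1.51 -0.    1.32 -0.03]
5.655420524686553 6.232533844281648 [[0.2, 0.4145, 0.6541], [0.28, 0.4211, 0.6603], [0.36, 0.4299, 0.6696]]
0.40797210004209705 ((0.5428542494773865, 0.28970882296562195), (0.22127455472946167, 0.24012945592403412), 84.6451416015625)
5.717586678085027 5.879443644158944 [[0.2, 0.4134, 0.6559], [0.28, 0.4231, 0.6639], [0.36, 0.433, 0.6718]]
0.41034040611259287 ((0.5442244410514832, 0.2913830876350403), (0.2233741134405136, 0.24270619451999664), 84.3141860961914)
```

>>> servo_tool --pt "-1 0.15 -0.1 -0.1 0" --pt "-1 0.35 -0.2 -0.2 0" --pt "-1 0.5 -0.35 -0.3 0" --pt "-1 0.65 -0.45 -0.3 0" --pt "-1 0.8 -0.55 -0.3 0" --pt "-1 0.95 -0.65 -0.3 0" --pt "-1 0.95 -0.65 -0.3 0"

```text
time: 2.28
tcp_pos: [0.3196, -0.3305, 0.2524]
orientation: [0.986, 0.167, 0.003, -0.001]
ft_force: [-0.3, 0.6, 0.6]
finger_gap: 1.0
gripper_force: 0.0
```

>>> servo_tool --pt "-1 0.15 -0.1 0 0" --pt "-1 0.3 -0.2 0 0" --pt "-1 0.5 -0.33 0 0" --pt "-1 0.65 -0.45 0 0" --pt "-1 0.72 -0.5 0 0" --pt "-1 0.8 -0.55 0 0" --pt "-1 0.8 -0.55 0 0"

```text
time: 2.87
tcp_pos: [0.4326, -0.179, 0.2516]
orientation: [0.986, 0.164, 0.001, -0.001]
ft_force: [0.1, 0.7, 0.3]
finger_gap: 0.996
gripper_force: 0.0
```

```bash
cat > w.py <<'E'
from h import *
import sys
n=sys.argv[1]; KW=cam("wrist"); im,d=snapshot("wrist");save(n,im);np.savez(n+".npz",d=d,K=KW[0],W=KW[1])
for t in sys.argv[2:]:
    print(t,[(np.round(b["at"],0).tolist(),round(b["confidence"],2)) for b in place_of("wrist",t)],[(np.round(b["box"],0).tolist(),round(b["confidence"],2)) for b in boxes_of("wrist",t)])
P=cloud("wrist",d,KW)
E
python3 w.py w1 figure_1; python3 to.py .459 -.148 .25
python3 - <<'E'
from h import *
z=np.load("w1.npz");P=cloud("wrist",z["d"],(z["K"],z["W"]))
for n,a in(("B",(.459,-.148)),("A",(.635,-.1425))):
    m=(np.hypot(P[...,0]-a[0],P[...,1]-a[1])<.05)&(P[...,2]>.105)&(P[...,2]<.14);t=P[m]
    print(n,len(t),t.mean(0) if len(t) else 0,cv2.minEnclosingCircle(t[:,:2].astype(np.float32)) if len(t) else 0)
E
```

```text
figure_1 [([396.0, 119.0], 0.92), ([300.0, 142.0], 0.91), ([337.0, 10.0], 0.91)] [([371.0, 95.0, 436.0, 143.0], 0.96), ([315.0, 0.0, 373.0, 39.0], 0.93), ([282.0, 120.0, 327.0, 174.0], 0.71), ([96.0, 0.0, 147.0, 10.0], 0.2)]
shares [ 0.2   -0.129  0.007] turn 0 | at [ 0.4292 -0.1851  0.2514] yaw 18.3 F [-0.1 -1.5 -0.4] gap 0.998 t 3.0 j [ 0.66  0.13 -0.33  1.6   0.04  1.42 -0.92]
B 841 [ 0.45743887 -0.14975087  0.11756419] ((0.4571544826030731, -0.14998061954975128), 0.018009774386882782)
A 0 0 0
```

View pics/w1.png

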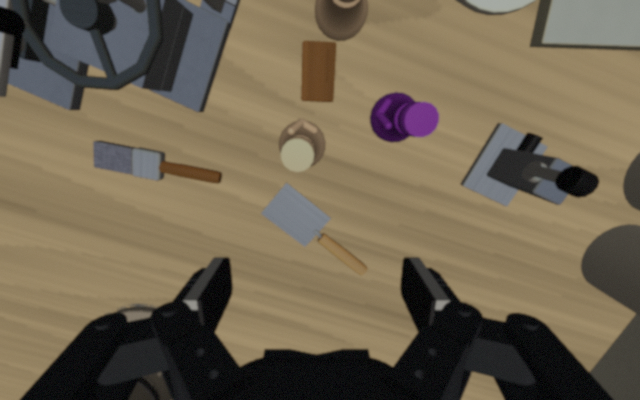

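```bash
python3 to.py .458 -.149 .12;python3 to.py .458 -.149 .071
```

```text
shares [ 0.194 -0.127  0.657] turn 0 | at [ 0.4292 -0.1851  0.2514] yaw 18.3 F [-0.1 -1.5 -0.4] gap 0.998 t 3.0 j [ 0.66  0.13 -0.33  1.6   0.04  1.42 -0.92]
shares [ 0.194 -0.127  0.902] turn 0 | at [ 0.4292 -0.1851  0.2514] yaw 18.3 F [-0.1 -1.5 -0.4] gap 0.998 t 3.0 j [ 0.66  0.13 -0.33  1.6   0.04  1.42 -0.92]
```

>>> servo_tool --pt "-1 0.1 -0.06 0 0" --pt "-1 0.195 -0.127 0.1 0" --pt "-1 0.195 -0.127 0.25 0" --pt "-1 0.195 -0.127 0.4 0" --pt "-1 0.195 -0.127 0.55 0" --pt "-1 0.195 -0.127 0.7 0" --pt "-1 0.195 -0.127 0.82 0" --pt "-1 0.195 -0.127 0.9 0" --pt "-1 0.195 -0.127 0.9 0" --pt "-1 0.195 -0.127 0.9 0"

```text
time: 3.85
tcp_pos: [0.4576, -0.149, 0.071]
orientation: [0.987, 0.158, -0.001, -0.0]
ft_force: [0.7, 0.1, 0.4]
finger_gap: 1.004
gripper_force: 0.0
```

>>> servo_tool --pt "0.5 0 0 0 0" --pt "1 0 0 0 0" --pt "1 0 0 0 0" --pt "1 0 0 0 0" --pt "1 0 0 0 0" --pt "1 0 0 0 0" --pt "1 0 0 0 0" --pt "1 0 0 0 0"

```text
time: 4.52
tcp_pos: [0.4598, -0.1477, 0.0731]
orientation: [0.987, 0.16, 0.001, 0.001]
ft_force: [-1.2, 1.0, 5.2]
finger_gap: 0.399
gripper_force: 59.1
```

>>> servo_tool --pt "1 0 0 -0.1 0" --pt "1 0 0 -0.25 0" --pt "1 0 0 -0.4 0" --pt "1 0 0 -0.55 0" --pt "1 0 0 -0.7 0" --pt "1 0 0 -0.85 0" --pt "1 0 0 -1 0" --pt "1 0 0 -1 0"

```text
time: 5.18
tcp_pos: [0.4624, -0.1481, 0.278]
orientation: [0.987, 0.16, 0.005, 0.003]
ft_force: [1.2, -0.0, -2.4]
finger_gap: 0.397
gripper_force: 60.2
```

```bash
python3 to.py .484 .308 .3
```

```text
shares [ 0.823 -2.129 -0.119] turn 0 | at [ 0.4624 -0.1481  0.278 ] yaw 18.4 F [ 1.2 -0.  -2.4] gap 0.397 t 5.2 j [ 0.59  0.15 -0.37  1.51  0.06  1.48 -1.03]
```

>>> servo_tool --pt "1 0.02 -0.05 -0.05 0" --pt "1 0.06 -0.15 -0.1 0" --pt "1 0.1 -0.27 -0.12 0" --pt "1 0.15 -0.39 -0.12 0" --pt "1 0.2 -0.51 -0.12 0" --pt "1 0.25 -0.63 -0.12 0" --pt "1 0.29 -0.75 -0.12 0" --pt "1 0.34 -0.87 -0.12 0" --pt "1 0.38 -0.99 -0.12 0"

```text
time: 5.93
tcp_pos: [0.4671, 0.0666, 0.2941]
orientation: [0.987, 0.16, -0.002, -0.0]
ft_force: [0.6, -0.5, -3.0]
finger_gap: 0.399
gripper_force: 60.2
```

>>> servo_tool --pt "1 0.05 -0.12 0 0" --pt "1 0.1 -0.24 0 0" --pt "1 0.14 -0.36 0 0" --pt "1 0.19 -0.48 0 0" --pt "1 0.23 -0.6 0 0" --pt "1 0.28 -0.72 0 0" --pt "1 0.31 -0.82 0 0" --pt "1 0.35 -0.9 0 0" --pt "1 0.35 -0.9 0 0" --pt "1 0.35 -0.9 0 0"

```text
time: 6.77
tcp_pos: [0.4763, 0.2587, 0.294]
orientation: [0.987, 0.162, -0.002, 0.0]
ft_force: [-0.6, -0.9, -3.0]
finger_gap: 0.399
gripper_force: 60.3
```

```bash
python3 to.py .484 .308 .182
```

```text
shares [ 0.118 -0.221  0.559] turn 0 | at [0.4763 0.2587 0.294 ] yaw 18.6 F [-0.6 -0.9 -3. ] gap 0.399 t 6.8 j [-0.06  0.33 -0.66  1.3   0.2   1.58 -1.94]
```

>>> servo_tool --pt "1 0.06 -0.11 0 0" --pt "1 0.12 -0.22 0.05 0" --pt "1 0.12 -0.22 0.17 0" --pt "1 0.12 -0.22 0.29 0" --pt "1 0.12 -0.22 0.4 0" --pt "1 0.12 -0.22 0.48 0" --pt "1 0.12 -0.22 0.52 0" --pt "1 0.12 -0.22 0.54 0" --pt "1 0.12 -0.22 0.54 0" --pt "1 0.12 -0.22 0.54 0"

```text
time: 7.6
tcp_pos: [0.4877, 0.3066, 0.1884]
orientation: [0.987, 0.159, 0.001, -0.0]
ft_force: [-0.6, 0.1, -2.3]
finger_gap: 0.404
gripper_force: 60.6
```

>>> servo_tool --pt "1 0 0 0.015 0" --pt "1 0 0 0.03 0" --pt "1 0 0 0.04 0" --pt "1 0 0 0.05 0" --pt "1 0 0 0.05 0" --pt "1 0 0 0.05 0"

```text
time: 8.1
tcp_pos: [0.4874, 0.3073, 0.1792]
orientation: [0.987, 0.16, 0.001, -0.0]
ft_force: [-1.0, 0.1, 6.1]
finger_gap: 0.397
gripper_force: 61.6
```

>>> servo_tool --pt "-1 0 0 -0.005 0" --pt "-1 0 0 -0.005 0" --pt "-1 0 0 -0.005 0" --pt "-1 0 0 -0.005 0" --pt "-1 0 0 -0.005 0" --pt "-1 0 0 -0.1 0" --pt "-1 0 0 -0.25 0" --pt "-1 0 0 -0.4 0" --pt "-1 0 0 -0.5 0" --pt "-1 0 0 -0.6 0" --pt "-1 0 0 -0.6 0"

```text
time: 9.02
tcp_pos: [0.4887, 0.3085, 0.3021]
orientation: [0.987, 0.16, 0.004, -0.002]
ft_force: [0.4, -0.2, 1.2]
finger_gap: 1.001
gripper_force: 0.0
```

```bash
cat > chk.py <<'E'
from h import *
import sys
im,d=snapshot("top");save(sys.argv[1],im);P=cloud("top",d);im2,d2=snapshot("scene");save(sys.argv[1]+"s",im2);Q=cloud("scene",d2)
for i in range(2,len(sys.argv),3):
    a=[float(x) for x in sys.argv[i:i+3]]
    for nm,C in(("top",P),("scene",Q)):
        m=(np.hypot(C[...,0]-a[0],C[...,1]-a[1])<.07)&(C[...,2]>a[2]-.012)&(C[...,2]<a[2]+.012);t=C[m]
        print(a,nm,len(t),t.mean(0).round(4) if len(t) else 0,np.round(cv2.minEnclosingCircle(t[:,:2].astype(np.float32))[1],4) if len(t) else 0)
E
python3 chk.py c1 .635 -.1425 .118 .487 .307 .224; python3 to.py .635 -.1425 .25
```

```text
[0.635, -0.1425, 0.118] top 150 [ 0.6341 -0.1431  0.118 ] 0.0181
[0.635, -0.1425, 0.118] scene 215 [ 0.6363 -0.1424  0.1166] 0.0189
[0.487, 0.307, 0.224] top 220 [0.4847 0.3053 0.2233] 0.0183
[0.487, 0.307, 0.224] scene 164 [0.4891 0.3051 0.2219] 0.0198
shares [-0.009  2.366  0.238] turn 0 | at [0.4873 0.3071 0.2978] yaw 18.4 F [0.3 0.4 0.2] gap 1.002 t 9.1 j [-0.17  0.41 -0.66  1.2   0.24  1.61 -2.02]
```

>>> servo_tool --pt "-1 0 0.08 0 0" --pt "-1 0 0.2 0 0" --pt "-1 0 0.35 0 0" --pt "-1 0 0.5 0 0" --pt "-1 0 0.65 0 0" --pt "-1 0 0.8 0 0" --pt "-1 0 0.9 0 0" --pt "-1 0 1 0 0"

```text
time: 9.78
tcp_pos: [0.5498, 0.1142, 0.2952]
orientation: [0.987, 0.159, -0.002, 0.001]
ft_force: [0.7, 0.5, 0.2]
finger_gap: 0.997
gripper_force: 0.0
```

>>> servo_tool --pt "-1 0 0.15 0 0" --pt "-1 0 0.3 0 0" --pt "-1 0 0.45 0 0" --pt "-1 0 0.6 0.05 0" --pt "-1 0 0.75 0.1 0" --pt "-1 0 0.9 0.15 0" --pt "-1 0 1 0.2 0" --pt "-1 0 1 0.2 0"

```text
time: 10.45
tcp_pos: [0.6116, -0.0812, 0.2517]
orientation: [0.988, 0.155, -0.005, 0.001]
ft_force: [-1.0, -1.4, -0.5]
finger_gap: 0.999
gripper_force: 0.0
```

```bash
python3 to.py .635 -.143 .072;  python3 w.py w2
python3 - <<'E'
from h import *
z=np.load("w2.npz");P=cloud("wrist",z["d"],(z["K"],z["W"]))
a=(.635,-.1425)
m=(np.hypot(P[...,0]-a[0],P[...,1]-a[1])<.05)&(P[...,2]>.105)&(P[...,2]<.13);t=P[m]
print(len(t),t.mean(0) if len(t) else 0,cv2.minEnclosingCircle(t[:,:2].astype(np.float32)) if len(t) else 0)
E
```

```text
shares [0.026 0.328 0.899] turn 0 | at [ 0.6116 -0.0812  0.2517] yaw 17.8 F [-1.  -1.4 -0.5] gap 0.999 t 10.4 j [ 0.41  0.49 -0.52  1.16  0.24  1.55 -1.32]
812 [ 0.63413908 -0.14363837  0.11716173] ((0.6338382959365845, -0.14427930116653442), 0.01809515617787838)
```

>>> servo_tool --pt "-1 0.01 0.12 0 0" --pt "-1 0.025 0.25 0.05 0" --pt "-1 0.025 0.325 0.15 0" --pt "-1 0.025 0.325 0.3 0" --pt "-1 0.025 0.325 0.45 0" --pt "-1 0.025 0.325 0.6 0" --pt "-1 0.025 0.325 0.75 0" --pt "-1 0.025 0.325 0.85 0" --pt "-1 0.025 0.325 0.89 0" --pt "-1 0.025 0.325 0.89 0" --pt "-1 0.025 0.325 0.89 0"

```text
time: 11.42
tcp_pos: [0.6389, -0.1318, 0.0801]
orientation: [0.987, 0.16, 0.0, -0.0]
ft_force: [0.5, 0.1, 0.7]
finger_gap: 1.001
gripper_force: 0.0
```

>>> servo_tool --pt "0.5 0 0 0 0" --pt "1 0 0 0 0" --pt "1 0 0 0 0" --pt "1 0 0 0 0" --pt "1 0 0 0 0" --pt "1 0 0 0 0" --pt "1 0 0 0 0" --pt "1 0 0 0 0"

```text
time: 12.08
tcp_pos: [0.6385, -0.1331, 0.0795]
orientation: [0.987, 0.16, -0.0, -0.0]
ft_force: [-0.0, 0.1, -0.3]
finger_gap: -0.005
gripper_force: 0.0
```

>>> servo_tool --pt "1 0 0 -0.1 0" --pt "1 0 0 -0.25 0" --pt "1 0 0 -0.4 0" --pt "1 0 0 -0.55 0" --pt "1 0 0 -0.7 0" --pt "1 0 0 -0.85 0" --pt "1 0 0 -1 0" --pt "1 0 0 -1 0"

```text
time: 12.75
tcp_pos: [0.6417, -0.1328, 0.2872]
orientation: [0.987, 0.159, 0.006, 0.002]
ft_force: [-0.3, 0.2, 0.7]
finger_gap: -0.003
gripper_force: 0.0
```

```bash
python3 to.py .612 .325 .3
```

```text
shares [ 0.581 -2.219 -0.069] turn 0 | at [ 0.6417 -0.1328  0.2872] yaw 18.4 F [-0.3  0.2  0.7] gap -0.003 t 12.8 j [ 0.43  0.56 -0.5   0.97  0.26  1.66 -1.22]
```

Run:
```python
from h import *
im,d=snapshot("scene");save("c2",im);P=cloud("scene",d)
b=boxes_of("scene","figure_1")
for x in b: print(np.round(x["box"]),round(x["confidence"],2))
im2,d2=snapshot("top");save("c2t",im2)
for x in place_of("top","figure_1"):print(np.round(x["at"]),x["confidence"],atz("top",x["at"],0))
cv2.imwrite("pics/v3.png",cv2.resize(np.hstack([im[100:300,180:480],im2[150:350,230:430]]),(800,320))[:,:,::-1])
```

```text
[285. 200. 312. 254.] 0.94
[226. 182. 258. 237.] 0.83
[441.  88. 468. 139.] 0.68
[168. 246.] 0.74 [0.49614512 0.33980822 0.        ]
[342. 198.] 0.44 [ 0.63630714 -0.14475663  0.        ]
```

View pics/v3.png

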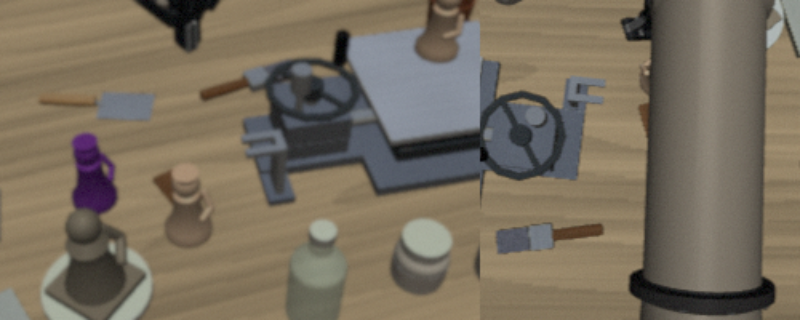

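Run:
```python
from h import *
s=observe();print(s["tcp_pos"],proj("scene",s["tcp_pos"]),proj("top",s["tcp_pos"]))
P=cloud("scene",snapshot("scene")[1])
for a in((.635,-.143),):
    m=(np.hypot(P[...,0]-a[0],P[...,1]-a[1])<.12)&(P[...,2]>.03)&(P[...,2]<.135);t=P[m]
    u=t[t[:,2]>.105];print(len(t),u.mean(0),u.min(0),u.max(0))
print(proj("scene",(.635,-.143,.118)))
```

```text
[ 0.63796708 -0.1330238   0.27821908] [297.20789965 149.96243563] [345.88567735 175.91184767]
967 [ 0.63089979 -0.12538451  0.11446205] [ 0.57801073 -0.1580374   0.10513105] [ 0.65245355 -0.02539208  0.1225381 ]
[295.24014626 208.72076101]
```

```bash
python3 -c "
import cv2,numpy as np
a=cv2.imread('pics/c2.png')[60:300,150:450];b=cv2.imread('pics/c2t.png')[0:400,200:500]
cv2.imwrite('pics/v4.png',np.hstack([cv2.resize(a,(500,400)),b]))"
```

```text
(no output)
```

View pics/v4.png

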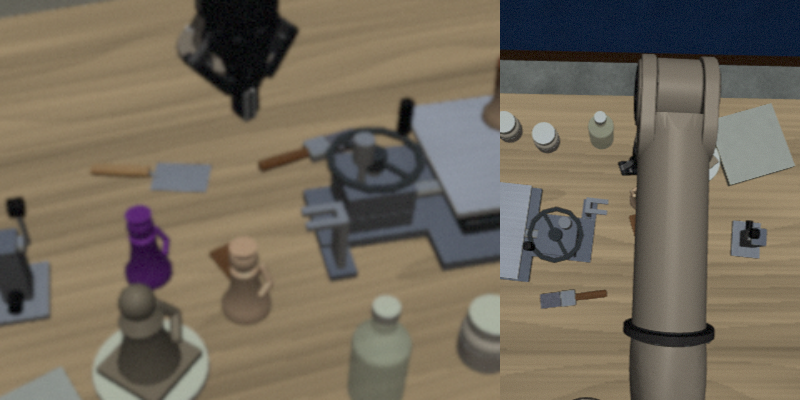

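Run:
```python
from h import *
s=observe();im,d=snapshot("scene");P=cloud("scene",d);g=im.max(2)
for v in range(105,140,3):
    print(v,[ (int(g[v,u]),*P[v,u].round(3)) for u in (294,297,300)])
KW=cam("wrist");im,d=snapshot("wrist");Q=cloud("wrist",d,KW);save("w3",im)
for uv in((297,250),(320,330),(316,300),(316,270)):print(uv,im[uv[1],uv[0]],Q[uv[1],uv[0]].round(3))
for t in Q.reshape(-1,3)[::1][:0]:pass
m=(Q[...,2]>.105)&(Q[...,2]<.13)&(np.hypot(Q[...,0]-.635,Q[...,1]+.14)<.08);print(m.sum(),Q[m].mean(0))
m=(Q[...,2]>.1)&(d<.25)&(d>0);print(s["tcp_pos"],np.nanmin(Q[m],0),Q[m][np.argmin(Q[m][:,2])])
print(np.nanmedian(Q[:150,:,2]))
```

```text
105 [(13, np.float64(0.658), np.float64(-0.14), np.float64(0.393)), (16, np.float64(0.657), np.float64(-0.134), np.float64(0.391)), (15, np.float64(0.646), np.float64(-0.126), np.float64(0.382))]
108 [(9, np.float64(0.66), np.float64(-0.14), np.float64(0.388)), (19, np.float64(0.655), np.float64(-0.134), np.float64(0.384)), (26, np.float64(0.647), np.float64(-0.126), np.float64(0.376))]
111 [(11, np.float64(0.653), np.float64(-0.139), np.float64(0.378)), (15, np.float64(0.651), np.float64(-0.133), np.float64(0.375)), (25, np.float64(0.646), np.float64(-0.126), np.float64(0.37))]
114 [(9, np.float64(0.655), np.float64(-0.14), np.float64(0.372)), (8, np.float64(0.65), np.float64(-0.133), np.float64(0.368)), (9, np.float64(0.646), np.float64(-0.127), np.float64(0.364))]
117 [(12, np.float64(0.654), np.float64(-0.14), np.float64(0.366)), (25, np.float64(0.653), np.float64(-0.134), np.float64(0.363)), (75, np.float64(0.642), np.float64(-0.126), np.float64(0.355))]
120 [(22, np.float64(0.653), np.float64(-0.14), np.float64(0.359)), (54, np.float64(0.65), np.float64(-0.133), np.float64(0.35
[... 911 characters left out ...]
-0.001)), (82, np.float64(0.65), np.float64(-0.135), np.float64(0.323)), (110, np.float64(0.253), np.float64(-0.03), np.float64(0.002))]
138 [(133, np.float64(0.26), np.float64(-0.05), np.float64(0.002)), (133, np.float64(0.262), np.float64(-0.041), np.float64(0.001)), (130, np.float64(0.262), np.float64(-0.032), np.float64(-0.001))]
(297, 250) [168 150 114] [ 0.481 -0.151  0.001]
(320, 330) [118 102  76] [ 0.333 -0.243  0.   ]
(316, 300) [48 45 45] [ 0.64  -0.133  0.356]
(316, 270) [14 14 13] [ 0.648 -0.13   0.346]
673 [ 0.63403165 -0.1440796   0.11726147]
[ 0.63771522 -0.13308567  0.27768893] [ 0.61794712 -0.18976158  0.32027453] [ 0.64996215 -0.13645865  0.32027453]
0.00014670701135088837
```

View pics/w3.png

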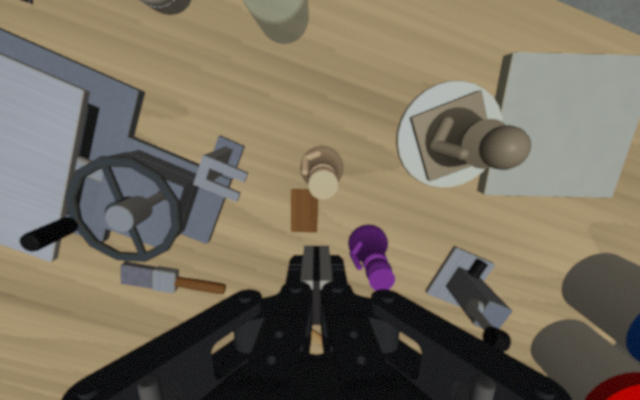

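Run:
```python
from h import *
c=get_calibration("wrist");K=np.array(c["K"]);M=np.array(c["mount"])
for n in("w1","w2"):
    z=np.load(n+".npz");Q=cloud("wrist",z["d"],(K,M));m=(z["d"]<.22)&(z["d"]>0)&(abs(Q[...,0])<.05);t=Q[m]
    print(n,len(t),np.percentile(t[:,2],[50,90,99,100]).round(4))
im,d=snapshot("wrist");Q=cloud("wrist",d,(K,M));m=(d<.22)&(d>0)&(abs(Q[...,1])<.03)&(abs(Q[...,0])<.05);t=Q[m]
print("now",np.percentile(t[:,2],[50,90,99,100]).round(4),t[np.argmax(t[:,2])])
```

```text
w1 40304 [-0.1157 -0.0856 -0.0592 -0.0521]
w2 40279 [-0.1157 -0.0856 -0.0592 -0.0521]
now [-0.1114 -0.078  -0.0496 -0.0431] [ 0.01066237 -0.00296104 -0.04314587]
```

```bash
python3 to.py .6345 -.1435 .1
```

```text
shares [-0.03   0.045  0.889] turn 0 | at [ 0.6378 -0.1331  0.2779] yaw 18.4 F [0.9 0.6 0.2] gap 0.006 t 13.2 j [ 0.44  0.56 -0.5   0.98  0.26  1.65 -1.22]
```

>>> servo_tool --pt "-1 -0.03 0.045 0 0" --pt "-1 -0.03 0.045 0 0" --pt "-1 -0.03 0.045 0 0" --pt "-1 -0.03 0.045 0.1 0" --pt "-1 -0.03 0.045 0.25 0" --pt "-1 -0.03 0.045 0.4 0" --pt "-1 -0.03 0.045 0.55 0" --pt "-1 -0.03 0.045 0.7 0" --pt "-1 -0.03 0.045 0.82 0" --pt "-1 -0.03 0.045 0.89 0" --pt "-1 -0.03 0.045 0.89 0" --pt "-1 -0.03 0.045 0.89 0"

```text
time: 14.15
tcp_pos: [0.6351, -0.1435, 0.1009]
orientation: [0.987, 0.16, -0.001, -0.0]
ft_force: [0.1, -0.4, 0.3]
finger_gap: 1.004
gripper_force: 0.0
```

```bash
python3 to.py .6345 -.1435 .028
```

```text
shares [-0.002 -0.001  0.364] turn 0 | at [ 0.6351 -0.1435  0.1009] yaw 18.4 F [ 0.1 -0.4  0.3] gap 1.004 t 14.2 j [ 0.49  0.63 -0.48  1.32  0.29  1.26 -1.25]
```

>>> servo_tool --pt "-1 0 0 0.1 0" --pt "-1 0 0 0.2 0" --pt "-1 0 0 0.28 0" --pt "-1 0 0 0.34 0" --pt "-1 0 0 0.365 0" --pt "-1 0 0 0.365 0" --pt "1 0 0 0.365 0" --pt "1 0 0 0.365 0" --pt "1 0 0 0.365 0" --pt "1 0 0 0.365 0" --pt "1 0 0 0.365 0" --pt "1 0 0 0.365 0"

```text
time: 15.15
tcp_pos: [0.6364, -0.1431, 0.0297]
orientation: [0.987, 0.16, 0.001, 0.0]
ft_force: [-1.6, 0.5, 5.3]
finger_gap: 0.435
gripper_force: 59.7
```

>>> servo_tool --pt "1 0 0 -0.1 0" --pt "1 0 0 -0.25 0" --pt "1 0 0 -0.4 0" --pt "1 0 0 -0.55 0" --pt "1 0 0 -0.7 0" --pt "1 0 0 -0.85 0" --pt "1 0 0 -1 0" --pt "1 0 0 -1 0"

```text
time: 15.82
tcp_pos: [0.6391, -0.1437, 0.2352]
orientation: [0.987, 0.159, 0.006, 0.002]
ft_force: [0.5, 0.8, -1.2]
finger_gap: 0.43
gripper_force: 61.1
```

>>> servo_tool --pt "1 0.02 -0.05 -0.05 0" --pt "1 0.04 -0.15 -0.12 0" --pt "1 0.07 -0.27 -0.15 0" --pt "1 0.1 -0.39 -0.15 0" --pt "1 0.13 -0.51 -0.15 0" --pt "1 0.16 -0.63 -0.15 0" --pt "1 0.19 -0.75 -0.15 0" --pt "1 0.23 -0.87 -0.15 0" --pt "1 0.26 -0.98 -0.15 0"

```text
time: 16.57
tcp_pos: [0.6214, 0.0615, 0.256]
orientation: [0.987, 0.161, -0.002, -0.0]
ft_force: [-0.3, 0.4, -3.2]
finger_gap: 0.432
gripper_force: 60.9
```

>>> servo_tool --pt "1 0.03 -0.12 0 0" --pt "1 0.06 -0.24 0 0" --pt "1 0.09 -0.36 0 0" --pt "1 0.12 -0.48 0 0" --pt "1 0.15 -0.6 0 0" --pt "1 0.18 -0.72 0 0" --pt "1 0.21 -0.82 0 0" --pt "1 0.23 -0.9 0 0" --pt "1 0.25 -0.98 0 0" --pt "1 0.25 -0.98 0 0"

```text
time: 17.4
tcp_pos: [0.6049, 0.267, 0.2554]
orientation: [0.986, 0.164, -0.003, -0.002]
ft_force: [-1.9, 2.2, -3.5]
finger_gap: 0.433
gripper_force: 60.7
```

```bash
python3 to.py .612 .325 .142
```

```text
shares [ 0.131 -0.26   0.568] turn 0 | at [0.6049 0.267  0.2554] yaw 18.9 F [-1.9  2.2 -3.5] gap 0.433 t 17.4 j [-0.15  0.6  -0.56  1.    0.3   1.62 -1.86]
```

>>> servo_tool --pt "1 0.06 -0.1 0 0" --pt "1 0.13 -0.2 0.05 0" --pt "1 0.13 -0.24 0.17 0" --pt "1 0.13 -0.24 0.29 0" --pt "1 0.13 -0.24 0.4 0" --pt "1 0.13 -0.24 0.48 0" --pt "1 0.13 -0.24 0.53 0" --pt "1 0.13 -0.24 0.55 0" --pt "1 0.13 -0.24 0.55 0" --pt "1 0.13 -0.24 0.55 0"

```text
time: 18.23
tcp_pos: [0.6187, 0.3146, 0.1491]
orientation: [0.987, 0.16, 0.0, -0.0]
ft_force: [0.8, -1.2, -3.1]
finger_gap: 0.429
gripper_force: 61.1
```

>>> servo_tool --pt "1 0 0 0.01 0" --pt "1 0 0 0.02 0" --pt "1 0 0 0.025 0" --pt "1 0 0 0.03 0" --pt "1 0 0 0.03 0" --pt "1 0 0 0.03 0"

```text
time: 18.73
tcp_pos: [0.6184, 0.3145, 0.1425]
orientation: [0.987, 0.16, 0.0, 0.0]
ft_force: [0.1, 0.1, -3.2]
finger_gap: 0.431
gripper_force: 61.1
```

>>> servo_tool --pt "1 0 0 0.01 0" --pt "1 0 0 0.02 0" --pt "1 0 0 0.03 0" --pt "1 0 0 0.035 0" --pt "1 0 0 0.035 0" --pt "1 0 0 0.035 0"

```text
time: 19.23
tcp_pos: [0.6184, 0.3145, 0.1358]
orientation: [0.987, 0.16, 0.0, -0.0]
ft_force: [-1.0, 0.9, -0.1]
finger_gap: 0.434
gripper_force: 61.3
```

>>> servo_tool --pt "1 0 0 0.005 0" --pt "1 0 0 0.005 0" --pt "-1 0 0 0.003 0" --pt "-1 0 0 0 0" --pt "-1 0 0 0 0" --pt "-1 0 0 0 0" --pt "-1 0 0 0 0" --pt "-1 0 0 -0.12 0" --pt "-1 0 0 -0.28 0" --pt "-1 0 0 -0.44 0" --pt "-1 0 0 -0.6 0" --pt "-1 0 0 -0.6 0"

```text
time: 20.23
tcp_pos: [0.6208, 0.3169, 0.2639]
orientation: [0.987, 0.159, 0.006, -0.003]
ft_force: [-0.3, 1.3, 2.1]
finger_gap: 1.001
gripper_force: 0.0
```

>>> servo_tool --pt "-1 0 0.1 -0.1 0" --pt "-1 0 0.2 -0.2 0" --pt "-1 0 0.35 -0.2 0" --pt "-1 0 0.5 -0.2 0" --pt "-1 0 0.65 -0.2 0" --pt "-1 0 0.8 -0.2 0" --pt "-1 0 0.8 -0.2 0" --pt "-1 0 0.8 -0.2 0"

```text
time: 20.9
tcp_pos: [0.67, 0.1595, 0.295]
orientation: [0.988, 0.157, 0.0, 0.001]
ft_force: [-0.7, 0.7, -0.4]
finger_gap: 1.003
gripper_force: 0.0
```

```bash
python3 chk.py c3 .618 .3145 .224 .487 .306 .224; python3 to.py .5456 .052 .22 0; python3 w.py w4 pin notch bore wheel_axis
```

```text
[0.618, 0.3145, 0.224] top 0 0 0
[0.618, 0.3145, 0.224] scene 207 [0.6557 0.3384 0.2221] 0.0198
[0.487, 0.306, 0.224] top 174 [0.4836 0.3084 0.2242] 0.0181
[0.487, 0.306, 0.224] scene 166 [0.4889 0.3049 0.2216] 0.0198
shares [-0.759  0.336  0.376] turn 0.205 | at [0.6684 0.1637 0.2952] yaw 18.4 F [-0.9  0.2  0.4] gap 0.998 t 21.0 j [-0.04  0.67 -0.54  0.78  0.33  1.76 -1.67]
pin [([356.0, 260.0], 0.74), ([418.0, 258.0], 0.38)] [([354.0, 266.0, 386.0, 317.0], 0.69), ([552.0, 172.0, 640.0, 260.0], 0.69)]
notch [([416.0, 258.0], 0.97), ([343.0, 302.0], 0.52)] [([103.0, 108.0, 448.0, 334.0], 0.69), ([104.0, 116.0, 322.0, 328.0], 0.62)]
bore [([360.0, 270.0], 0.87)] [([102.0, 107.0, 446.0, 332.0], 0.93), ([618.0, 359.0, 640.0, 387.0], 0.72), ([116.0, 242.0, 207.0, 321.0], 0.35)]
wheel_axis [([342.0, 302.0], 0.95)] [([104.0, 104.0, 448.0, 335.0], 0.84), ([117.0, 240.0, 204.0, 322.0], 0.45)]
```

View pics/w4.png

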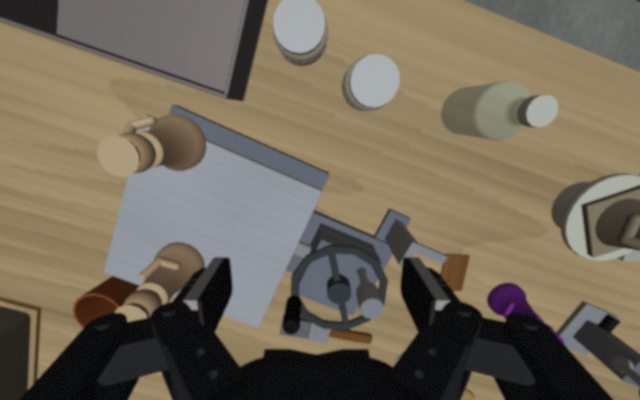

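```bash
python3 - <<'E'
from h import *
z=np.load("w4.npz");P=cloud("wrist",z["d"],(z["K"],z["W"]))
for a in((.655,.338),(.487,.306)):
    m=(np.hypot(P[...,0]-a[0],P[...,1]-a[1])<.05)&(P[...,2]>.212)&(P[...,2]<.235);t=P[m]
    print(len(t),t.mean(0) if len(t) else 0,cv2.minEnclosingCircle(t[:,:2].astype(np.float32)) if len(t) else 0)
E
python3 to.py .654 .338 .295; python3 to.py .654 .338 .137
```

```text
1462 [0.65344801 0.33762536 0.22247368] ((0.6522123217582703, 0.3388528823852539), 0.01823752373456955)
495 [0.49497615 0.30384196 0.22062533] ((0.4914115369319916, 0.3062410354614258), 0.016740774735808372)
shares [ 0.207 -0.853  0.003] turn 0 | at [0.6687 0.1631 0.2955] yaw 18.4 F [ 0.1  0.9 -0.8] gap 0.998 t 21.4 j [-0.04  0.67 -0.54  0.78  0.33  1.76 -1.67]
shares [ 0.207 -0.853  0.793] turn 0 | at [0.6687 0.1631 0.2955] yaw 18.4 F [ 0.1  0.9 -0.8] gap 0.998 t 21.4 j [-0.04  0.67 -0.54  0.78  0.33  1.76 -1.67]
```

>>> servo_tool --pt "-1 0.05 -0.15 0 0" --pt "-1 0.1 -0.3 0 0" --pt "-1 0.14 -0.45 0 0" --pt "-1 0.17 -0.6 0 0" --pt "-1 0.2 -0.75 0 0" --pt "-1 0.205 -0.85 0 0" --pt "-1 0.205 -0.85 0 0" --pt "-1 0.205 -0.85 0 0" --pt "-1 0.205 -0.85 0.1 0" --pt "-1 0.205 -0.85 0.2 0" --pt "-1 0.205 -0.85 0.2 0"

```text
time: 22.37
tcp_pos: [0.6532, 0.3333, 0.2508]
orientation: [0.987, 0.159, -0.004, 0.003]
ft_force: [0.2, -0.4, -1.6]
finger_gap: 0.999
gripper_force: 0.0
```

```bash
python3 to.py .654 .338 .137
```

```text
shares [ 0.016 -0.023  0.569] turn 0 | at [0.6532 0.3333 0.2508] yaw 18.3 F [ 0.2 -0.4 -1.6] gap 0.999 t 22.4 j [-0.32  0.79 -0.52  0.66  0.37  1.76 -1.89]
```

>>> servo_tool --pt "-1 0.005 -0.02 0.1 0" --pt "-1 0.005 -0.02 0.25 0" --pt "-1 0.005 -0.02 0.38 0" --pt "-1 0.005 -0.02 0.48 0" --pt "-1 0.005 -0.02 0.54 0" --pt "-1 0.005 -0.02 0.54 0" --pt "-1 0.005 -0.02 0.54 0" --pt "1 0.005 -0.02 0.54 0" --pt "1 0.005 -0.02 0.54 0" --pt "1 0.005 -0.02 0.54 0" --pt "1 0.005 -0.02 0.54 0" --pt "1 0.005 -0.02 0.54 0"

```text
time: 23.37
tcp_pos: [0.6545, 0.3411, 0.149]
orientation: [0.987, 0.16, 0.001, -0.0]
ft_force: [0.3, -0.8, 2.7]
finger_gap: 0.43
gripper_force: 60.1
```

```bash
python3 to.py .612 .325 .16
```

```text
shares [-0.227  0.009 -0.056] turn 0 | at [0.6545 0.3411 0.149 ] yaw 18.4 F [ 0.3 -0.8  2.7] gap 0.43 t 23.4 j [-0.28  0.8  -0.53  0.91  0.37  1.51 -1.94]
```

>>> servo_tool --pt "1 0 0 -0.05 0" --pt "1 0 0 -0.1 0" --pt "1 -0.08 0 -0.1 0" --pt "1 -0.16 0 -0.1 0" --pt "1 -0.225 0.01 -0.1 0" --pt "1 -0.225 0.01 -0.1 0" --pt "1 -0.225 0.01 -0.06 0" --pt "1 -0.225 0.01 -0.03 0" --pt "1 -0.225 0.01 -0.01 0" --pt "1 -0.225 0.01 0 0" --pt "1 -0.225 0.01 0.005 0" --pt "1 -0.225 0.01 0.005 0"

```text
time: 24.37
tcp_pos: [0.6125, 0.3247, 0.149]
orientation: [0.987, 0.159, 0.001, 0.0]
ft_force: [-3.6, -2.8, 7.9]
finger_gap: 0.432
gripper_force: 61.6
```

Contact felt; release and retreat over the wheel.

>>> servo_tool --pt "-1 0 0 0 0" --pt "-1 0 0 0 0" --pt "-1 0 0 0 0" --pt "-1 0 0 0 0" --pt "-1 0 0 0 0" --pt "-1 0 0 -0.12 0" --pt "-1 0 0 -0.28 0" --pt "-1 0 0 -0.44 0" --pt "-1 0 0 -0.6 0" --pt "-1 0 0 -0.7 0" --pt "-1 0 0 -0.7 0"

```text
time: 25.28
tcp_pos: [0.6134, 0.3268, 0.2927]
orientation: [0.987, 0.159, 0.005, -0.003]
ft_force: [0.2, 0.8, 0.7]
finger_gap: 0.999
gripper_force: 0.0
```

>>> servo_tool --pt "-1 -0.1 0.1 0 0" --pt "-1 -0.2 0.25 0 0" --pt "-1 -0.3 0.4 0 0" --pt "-1 -0.4 0.55 0 0" --pt "-1 -0.5 0.7 0 0" --pt "-1 -0.6 0.85 0 0" --pt "-1 -0.7 1 0 0" --pt "-1 -0.7 1 0 0" --pt "-1 -0.7 1 0 0"

```text
time: 26.03
tcp_pos: [0.5418, 0.0872, 0.2858]
orientation: [0.988, 0.156, -0.001, 0.001]
ft_force: [-0.5, 0.4, -0.1]
finger_gap: 1.001
gripper_force: 0.0
```

```bash
python3 chk.py c4 .6125 .3247 .224 .487 .306 .224; python3 to.py .5456 .052 .24 0; python3 w.py w5 pin notch bore wheel_axis handle_mid
```

```text
[0.6125, 0.3247, 0.224] top 0 0 0
[0.6125, 0.3247, 0.224] scene 196 [0.6147 0.3221 0.2221] 0.0192
[0.487, 0.306, 0.224] top 70 [0.4777 0.3132 0.2242] 0.0162
[0.487, 0.306, 0.224] scene 170 [0.4888 0.3053 0.2214] 0.021
shares [-0.044  0.195  0.23 ] turn 0.205 | at [0.5417 0.0918 0.286 ] yaw 18.4 F [0.6 0.  0.3] gap 1.003 t 26.1 j [ 0.21  0.33 -0.57  1.3   0.18  1.56 -1.59]
pin [([344.0, 175.0], 0.78)] [([339.0, 175.0, 369.0, 210.0], 0.67)]
notch [([408.0, 158.0], 0.78)] [([55.0, 0.0, 443.0, 240.0], 0.62)]
bore [([344.0, 180.0], 0.83)] []
wheel_axis [([320.0, 205.0], 0.64)] [([55.0, 0.0, 445.0, 246.0], 0.74)]
handle_mid [([265.0, 218.0], 0.82)] [([250.0, 198.0, 278.0, 232.0], 0.79)]
```

View pics/w5.png

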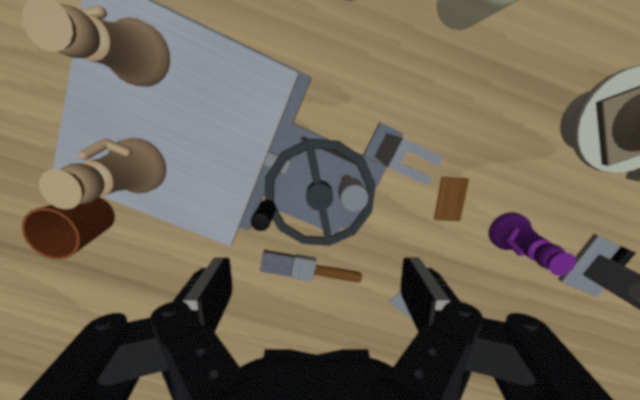

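Run:
```python
from h import *
z=np.load("w5.npz");KW=(z["K"],z["W"]);P=cloud("wrist",z["d"],KW)
def pts(a,r,lo,hi):
    m=(np.hypot(P[...,0]-a[0],P[...,1]-a[1])<r)&(P[...,2]>lo)&(P[...,2]<hi);t=P[m];return t
for n,a,r,lo,hi in(("pin",(.546,.051),.03,.172,.19),("handle",(.49,.137),.03,.172,.19),("A",(.613,.323),.05,.21,.235),("rim",(.522,.085),.085,.116,.13)):
    t=pts(a,r,lo,hi);print(n,len(t),t.mean(0).round(4) if len(t) else 0,np.round(np.array(sum(map(lambda q:[*q] if isinstance(q,tuple) else [q],cv2.minEnclosingCircle(t[:,:2].astype(np.float32))),[])),4) if len(t) else 0)
t=pts((.6,-.02),.06,.097,.113);print("br",len(t),t.mean(0),t.min(0),t.max(0))
print("notch",atz("wrist",(408,158),.105,KW),"hub",atz("wrist",(318,195),.12,KW))
th=np.radians(-5.7);L=np.array([[np.cos(th),-np.sin(th)],[np.sin(th),np.cos(th)]])
q=(t[:,:2]-[.598,-.010])@L  # lift axes
H,xe,ye=np.histogram2d(q[:,0],q[:,1],bins=[np.arange(-.03,.031,.003),np.arange(-.05,.041,.004)])
print(xe.round(3)*1000);print(ye.round(3)*1000)
print(H.astype(int))
```

```text
pin 611 [0.5474 0.0512 0.1772] [0.5469 0.0507 0.015 ]
handle 331 [0.4918 0.1362 0.1788] [0.4905 0.1366 0.0108]
A 2539 [0.6108 0.3199 0.2212] [0.611  0.3221 0.0192]
rim 3821 [0.5281 0.0806 0.1205] [0.5227 0.08   0.0703]
br 1058 [ 0.59845118 -0.01733665  0.10444648] [ 0.57541747 -0.05136862  0.09725645] [0.62015453 0.00923448 0.10747315]
notch [ 0.5985995  -0.01054841  0.105     ] hub [0.52187036 0.08185764 0.12      ]
[-30. -27. -24. -21. -18. -15. -12.  -9.  -6.  -3.  -0.   3.   6.   9.
  12.  15.  18.  21.  24.  27.  30.]
[-50. -46. -42. -38. -34. -30. -26. -22. -18. -14. -10.  -6.  -2.   2.
   6.  10.  14.  18.  22.  26.  30.  34.  38.]
[[ 0  0  0  0  0  0  0  0  0  0  0  0  0  0  0  0  0  0  0  0  0  0]
 [ 0  0  0  0  0  0  0  0  0  0  0  0  0  0  0  0  0  0  0  0  0  0]
 [ 0  0  0  0  0  0  0  0  0  0  0  0  0  0  0  0  0  0  0  0  0  0]
 [ 0  0  1  3  3  3  4  2  2  4  3  3  3  3  3  2  5  0  0  0  0  0]
 [ 0  0  3  8  6  8  7  7  8  7  7  8  9  6  6  9 10  0  0  0  0  0]
 [ 0  0  3  8  8  9  6  5  9  6  8  7  7  7  9  8  9  0  0  0  0  0]
 [ 0  0  5  6  6  9  7  7  7  7  8  8  
[... 227 characters left out ...]
 0  0  0]
 [ 0  0  0  0  0  0  0  0  0  0  0  0  0  1  9  7  8  0  0  0  0  0]
 [ 0  0  0  0  0  0  0  0  0  0  0  0  0  2  7  8 10  0  0  0  0  0]
 [ 0  0  0  1  0  0  0  1  1  1  1  0  0  2  9  8  9  0  0  0  0  0]
 [ 0  0  4  7  8  8  9  8  6  7  9  7  9  8  9  7 10  0  0  0  0  0]
 [ 0  0  4  8  8  8  7  8  8  9  8  9  7  8  6 10 10  0  0  0  0  0]
 [ 0  0  4  9  7  7  8  7  9  9  7  8  7  7 10  7 12  0  0  0  0  0]
 [ 0  0  4  7  8  7  7  8  6  8  8  8  8  8  7  7  9  0  0  0  0  0]
 [ 0  0  0  0  0  0  0  0  0  0  0  0  0  0  0  0  0  0  0  0  0  0]
 [ 0  0  0  0  0  0  0  0  0  0  0  0  0  0  0  0  0  0  0  0  0  0]
 [ 0  0  0  0  0  0  0  0  0  0  0  0  0  0  0  0  0  0  0  0  0  0]]
```

```bash
python3 to.py .547 .051 .2 -5.7
```

```text
shares [-0.04   0.199  0.432] turn 0.268 | at [0.542  0.0912 0.2864] yaw 18.4 F [ 0.1  0.2 -0.3] gap 1.004 t 26.7 j [ 0.21  0.33 -0.57  1.3   0.18  1.56 -1.59]
```

>>> servo_tool --pt "-1 -0.02 0.1 0.05 0.07" --pt "-1 -0.04 0.2 0.15 0.14" --pt "-1 -0.04 0.2 0.25 0.21" --pt "-1 -0.04 0.2 0.35 0.268" --pt "-1 -0.04 0.2 0.43 0.268" --pt "-1 -0.04 0.2 0.43 0.268" --pt "-1 -0.04 0.2 0.43 0.268"

```text
time: 27.27
tcp_pos: [0.5464, 0.0503, 0.2]
orientation: [0.999, -0.05, -0.001, 0.0]
ft_force: [0.8, -0.9, 0.1]
finger_gap: 1.0
gripper_force: 0.0
```

```bash
python3 to.py .547 .051 .101 -5.7
```

```text
shares [ 0.003 -0.004  0.495] turn -0.0 | at [0.5464 0.0503 0.2   ] yaw -5.7 F [ 0.8 -0.9  0.1] gap 1.0 t 27.3 j [ 0.23  0.34 -0.48  1.48  0.16  1.36 -1.93]
```

>>> servo_tool --pt "-1 0.003 -0.004 0.1 0" --pt "-1 0.003 -0.004 0.22 0" --pt "-1 0.003 -0.004 0.34 0" --pt "-1 0.003 -0.004 0.43 0" --pt "-1 0.003 -0.004 0.48 0" --pt "-1 0.003 -0.004 0.495 0" --pt "-1 0.003 -0.004 0.495 0" --pt "-1 0.003 -0.004 0.495 0"

```text
time: 27.93
tcp_pos: [0.5491, 0.0516, 0.1031]
orientation: [0.999, -0.05, 0.002, -0.0]
ft_force: [-0.0, 0.1, 0.6]
finger_gap: 0.998
gripper_force: 0.0
```

>>> servo_tool --pt "0 0 0 0 0" --pt "1 0 0 0 0" --pt "1 0 0 0 0" --pt "1 0 0 0 0" --pt "1 0 0 0 0" --pt "1 0 0 0 0" --pt "1 0 0 0 0"

```text
time: 28.52
tcp_pos: [0.5481, 0.0514, 0.1021]
orientation: [0.999, -0.05, 0.001, -0.0]
ft_force: [-0.3, -0.2, 3.6]
finger_gap: 0.338
gripper_force: 58.9
```

>>> servo_tool --pt "1 0 0 -0.05 0" --pt "1 0 0 -0.1 0" --pt "1 0 0 -0.2 0" --pt "1 0 0 -0.3 0" --pt "1 0 0 -0.4 0" --pt "1 0 0 -0.48 0" --pt "1 0 0 -0.48 0" --pt "1 0 0 -0.48 0"

```text
time: 29.18
tcp_pos: [0.5481, 0.0513, 0.1984]
orientation: [0.999, -0.05, 0.001, -0.0]
ft_force: [-0.0, 0.2, -1.5]
finger_gap: 0.335
gripper_force: 59.5
```

```bash
python3 to.py .5936 -.0676 .195 -5.7
```

```text
shares [0.286 0.569 0.018] turn -0.0 | at [0.5481 0.0513 0.1984] yaw -5.7 F [-0.   0.2 -1.5] gap 0.335 t 29.2 j [ 0.23  0.35 -0.48  1.48  0.16  1.35 -1.93]
```

>>> servo_tool --pt "1 0.05 0.1 0 0" --pt "1 0.1 0.2 0 0" --pt "1 0.16 0.32 0 0" --pt "1 0.22 0.44 0 0" --pt "1 0.286 0.569 0 0" --pt "1 0.286 0.569 0 0" --pt "1 0.286 0.569 0 0" --pt "1 0.286 0.569 0 0"

```text
time: 29.85
tcp_pos: [0.592, -0.067, 0.1958]
orientation: [0.999, -0.05, -0.002, -0.001]
ft_force: [0.9, 0.2, -1.2]
finger_gap: 0.337
gripper_force: 59.6
```

```bash
python3 to.py .5936 -.0676 .074 -5.7
```

```text
shares [0.01  0.003 0.609] turn -0.0 | at [ 0.592  -0.067   0.1958] yaw -5.7 F [ 0.9  0.2 -1.2] gap 0.337 t 29.9 j [ 0.37  0.44 -0.43  1.35  0.18  1.39 -1.72]
```

>>> servo_tool --pt "1 0.01 0 0.1 0" --pt "1 0.01 0 0.22 0" --pt "1 0.01 0 0.34 0" --pt "1 0.01 0 0.46 0" --pt "1 0.01 0 0.54 0" --pt "1 0.01 0 0.59 0" --pt "1 0.01 0 0.605 0" --pt "1 0.01 0 0.605 0" --pt "1 0.01 0 0.605 0"

```text
time: 30.6
tcp_pos: [0.596, -0.0672, 0.0776]
orientation: [0.999, -0.05, 0.001, -0.0]
ft_force: [-0.5, -0.3, -1.5]
finger_gap: 0.34
gripper_force: 59.6
```

```bash
python3 to.py .5936 -.0676 .073 -5.7
python3 - <<'E'
from h import *
KW=cam("wrist");im,d=snapshot("wrist");save("w6",im);P=cloud("wrist",d,KW);c=KW
imS,dS=snapshot("scene");save("s6",imS);Q=cloud("scene",dS)
for n,C in(("wrist",P),("scene",Q)):
    m=(abs(C[...,0]-.592)<.02)&(abs(C[...,1]+.068)<.02)&(C[...,2]>.03)&(C[...,2]<.1);t=C[m];print(n,"shaft",len(t),t.mean(0) if len(t) else 0)
    if len(t)>5:
        for zz in(.04,.06,.08,.095):
            u=t[abs(t[:,2]-zz)<.008]
            if len(u):print(zz,len(u),u.min(0).round(4),u.max(0).round(4))
a=imS[120:250,300:450];b=im[100:300,220:460]
cv2.imwrite("pics/v6.png",np.hstack([cv2.resize(a,(450,390)),cv2.resize(b,(350,390))])[:,:,::-1])
E
```

```text
shares [-0.012  0.003  0.023] turn 0.0 | at [ 0.596  -0.0672  0.0776] yaw -5.7 F [-0.5 -0.3 -1.5] gap 0.34 t 30.6 j [ 0.36  0.53 -0.41  1.52  0.22  1.13 -1.76]
wrist shaft 481 [ 0.59897257 -0.06818906  0.06946739]
0.04 69 [ 0.5933 -0.074   0.0359] [ 0.6005 -0.0623  0.0478]
0.06 117 [ 0.5945 -0.0739  0.0521] [ 0.6009 -0.0621  0.068 ]
0.08 157 [ 0.5935 -0.074   0.0721] [ 0.6006 -0.0623  0.0879]
0.095 87 [ 0.5965 -0.0732  0.0871] [ 0.6096 -0.0503  0.0999]
scene shaft 102 [ 0.59884155 -0.06718154  0.07007711]
0.04 17 [ 0.5933 -0.0714  0.0358] [ 0.6018 -0.063   0.0477]
0.06 23 [ 0.5922 -0.0721  0.052 ] [ 0.6032 -0.0629  0.0677]
0.08 26 [ 0.5941 -0.0722  0.072 ] [ 0.6038 -0.0598  0.0865]
0.095 24 [ 0.5934 -0.0721  0.088 ] [ 0.6101 -0.0482  0.0997]
```

View pics/v6.png

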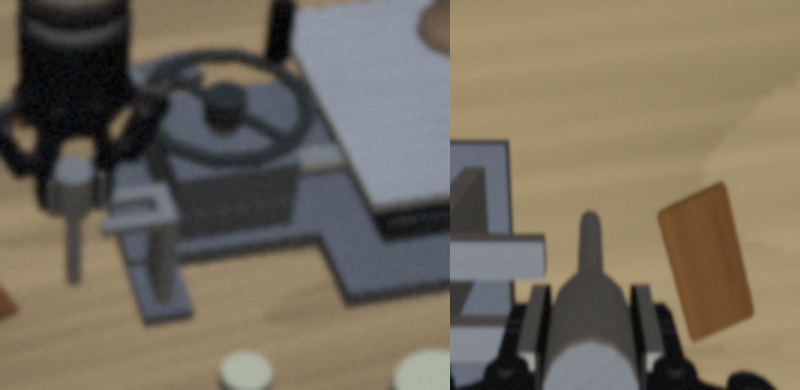

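>>> servo_tool --pt "1 -0.012 0.003 0.01 0" --pt "1 -0.012 0.003 0.02 0" --pt "1 -0.012 0.003 0.02 0" --pt "1 -0.012 0.003 0.02 0"

```text
time: 31.03
tcp_pos: [0.5926, -0.0684, 0.0725]
orientation: [0.999, -0.05, -0.0, 0.0]
ft_force: [0.6, 0.3, -1.8]
finger_gap: 0.336
gripper_force: 59.6
```

```bash
python3 to.py .5936 -.0676 .073 -5.7
python3 - <<'E'
from h import *
th=np.radians(-5.7);L=np.array([[np.cos(th),-np.sin(th)],[np.sin(th),np.cos(th)]])
for n in("wrist","scene"):
    KW=cam(n);im,d=snapshot(n);C=cloud(n,d,KW)
    q=np.dstack([(C[...,:2]-[.598,-.0135])@L,C[...,2:]])
    b=q[(abs(q[...,2]-.1045)<.006)&(abs(q[...,0])<.028)&(q[...,1]>-.032)&(q[...,1]<-.006)]
    s=q[(abs(q[...,2]-.06)<.025)&(abs(q[...,0])<.02)&(abs(q[...,1]+.055)<.015)]
    print(n,"plate hist",np.histogram(b[:,0],np.arange(-.026,.027,.002)))
    print("shaft x",np.percentile(s[:,0],[1,50,99]),"y",np.percentile(s[:,1],[1,99]))
E
```

```text
shares [ 0.004 -0.005 -0.003] turn -0.001 | at [ 0.5926 -0.0684  0.0725] yaw -5.7 F [ 0.6  0.3 -1.8] gap 0.336 t 31.0 j [ 0.37  0.53 -0.41  1.54  0.22  1.12 -1.76]
wrist plate hist (array([  0,   0,   0,  48,  63,  68,  70,  79, 133,  94,   0,   0,   0,
         0,   0,   0,   7, 147, 151, 156, 155, 156, 223, 114,   0,   0]), array([-2.60000000e-02, -2.40000000e-02, -2.20000000e-02, -2.00000000e-02,
       -1.80000000e-02, -1.60000000e-02, -1.40000000e-02, -1.20000000e-02,
       -1.00000000e-02, -8.00000000e-03, -6.00000000e-03, -4.00000000e-03,
       -2.00000000e-03, -2.08166817e-17,  2.00000000e-03,  4.00000000e-03,
        6.00000000e-03,  8.00000000e-03,  1.00000000e-02,  1.20000000e-02,
        1.40000000e-02,  1.60000000e-02,  1.80000000e-02,  2.00000000e-02,
        2.20000000e-02,  2.40000000e-02,  2.60000000e-02]))
shaft x [-0.00115907  0.0034551   0.00455879] y [-0.06199293 -0.05039585]
scene plate hist (array([ 0,  0,  2,  1,  5,  2,  4,  7, 14,  8,  0,  0,  0,  0,  0,  0,  1,
        9,  7,  5, 12,  7, 14, 13,  2,  0]), array([-2.60000000e-02, -2.40000000e-02, -2.20000000e-02, -2.00000000e-02,
       -1.80000000e-02, -1.60000000e-02, -1.40000000e-02, -1.20000000e-02,
       -1.00000000e-02, -8.00000000e-03, -6.00000000e-03, -4.00000000e-03,
       -2.00000000e-03, -2.08166817e-17,  2.00000000e-03,  4.00000000e-03,
        6.00000000e-03,  8.00000000e-03,  1.00000000e-02,  1.20000000e-02,
        1.40000000e-02,  1.60000000e-02,  1.80000000e-02,  2.00000000e-02,
        2.20000000e-02,  2.40000000e-02,  2.60000000e-02]))
shaft x [-0.00303474  0.00281864  0.0063766 ] y [-0.05964839 -0.04762928]
```

>>> servo_tool --pt "1 0.008 0 0 0" --pt "1 0.008 0 0 0" --pt "1 0.008 -0.03 0 0" --pt "1 0.008 -0.06 0 0" --pt "1 0.008 -0.09 0 0" --pt "1 0.008 -0.12 0 0" --pt "1 0.008 -0.12 0 0" --pt "1 0.008 -0.12 0 0"

```text
time: 31.8
tcp_pos: [0.5968, -0.0434, 0.0725]
orientation: [0.999, -0.049, 0.0, -0.0]
ft_force: [0.4, -0.2, -1.6]
finger_gap: 0.337
gripper_force: 59.6
```

```bash
python3 to.py .599 -.0135 .073 -5.7
```

```text
shares [-0.004 -0.15  -0.002] turn 0.001 | at [ 0.5968 -0.0434  0.0725] yaw -5.6 F [ 0.4 -0.2 -1.6] gap 0.337 t 31.8 j [ 0.33  0.53 -0.41  1.53  0.23  1.13 -1.8 ]
```

No lateral force: the shaft is in the slot. Push on.

>>> servo_tool --pt "1 0 -0.03 0 0" --pt "1 0 -0.06 0 0" --pt "1 0 -0.09 0 0" --pt "1 0 -0.12 0 0" --pt "1 0 -0.14 0 0" --pt "1 0 -0.14 0 0" --pt "1 0 -0.14 0 0"

```text
time: 32.38
tcp_pos: [0.5996, -0.0162, 0.0725]
orientation: [0.999, -0.05, 0.0, 0.0]
ft_force: [-0.4, 0.1, -1.5]
finger_gap: 0.335
gripper_force: 59.6
```

>>> servo_tool --pt "1 0 -0.01 0 0" --pt "1 0 -0.02 0 0" --pt "1 0 -0.025 0 0" --pt "1 0 -0.025 0 0" --pt "1 0 -0.025 0 0"

```text
time: 32.8
tcp_pos: [0.6, -0.0118, 0.0725]
orientation: [0.999, -0.05, -0.0, 0.0]
ft_force: [-0.3, 0.7, -1.8]
finger_gap: 0.335
gripper_force: 59.6
```

>>> servo_tool --pt "1 0 -0.01 0 0" --pt "1 0 -0.015 0 0" --pt "1 0 -0.02 0 0" --pt "1 0 -0.02 0 0"

```text
time: 33.13
tcp_pos: [0.6003, -0.0099, 0.0724]
orientation: [0.999, -0.051, -0.0, 0.001]
ft_force: [-1.0, -4.1, -1.3]
finger_gap: 0.339
gripper_force: 59.6
```

>>> servo_tool --pt "1 0 0.005 0.01 0" --pt "1 0 0.005 0.015 0" --pt "1 0 0.005 0.02 0" --pt "1 0 0.005 0.02 0"

```text
time: 33.47
tcp_pos: [0.6006, -0.0099, 0.0691]
orientation: [0.999, -0.05, 0.0, 0.001]
ft_force: [-2.1, -4.3, 2.9]
finger_gap: 0.335
gripper_force: 60.5
```

Seated. Open part-way, then withdraw upward.

>>> servo_tool --pt "-0.3 0 0.008 0 0" --pt "-0.3 0 0.01 0 0" --pt "-0.3 0 0.01 0 0" --pt "-0.3 0 0.01 0 0" --pt "-0.3 0 0.01 -0.1 0" --pt "-0.3 0 0.01 -0.25 0" --pt "-0.3 0 0.01 -0.4 0" --pt "-0.3 0 0.01 -0.55 0" --pt "-0.3 0 0.01 -0.7 0" --pt "-0.3 0 0.01 -0.75 0" --pt "-0.3 0 0.01 -0.75 0"

```text
time: 34.38
tcp_pos: [0.6025, -0.0094, 0.2222]
orientation: [0.999, -0.05, 0.004, -0.001]
ft_force: [1.6, 0.8, 0.0]
finger_gap: 0.648
gripper_force: 0.0
```

```bash
python3 to.py .49 .137 .215 0; python3 w.py w7
python3 - <<'E'
from h import *
th=np.radians(-5.7);L=np.array([[np.cos(th),-np.sin(th)],[np.sin(th),np.cos(th)]])
z=np.load("w7.npz");d1=z["d"];W=cloud("wrist",d1,(z["K"],z["W"]))
S=cloud("scene",snapshot("scene")[1]);im,d=snapshot("top");T=cloud("top",d);save("t7",im)
for n,C in(("wrist",W),("scene",S),("top",T)):
    for lab,a,r,lo,hi in(("pin",(.599,-.012),.035,.138,.155),("handle",(.4905,.1366),.03,.17,.19),("A",(.6115,.322),.05,.21,.235),("B",(.487,.306),.05,.21,.235)):
        t=C[(np.hypot(C[...,0]-a[0],C[...,1]-a[1])<r)&(C[...,2]>lo)&(C[...,2]<hi)]
        if len(t)>8:print(n,lab,len(t),t.mean(0).round(4),np.round(cv2.minEnclosingCircle(t[:,:2].astype(np.float32))[0],4))
E
```

```text
shares [-0.632 -0.673  0.032] turn -0.063 | at [ 0.6025 -0.0094  0.2222] yaw -5.7 F [1.6 0.8 0. ] gap 0.648 t 34.4 j [ 0.28  0.44 -0.44  1.29  0.18  1.44 -1.82]
wrist pin 761 [ 0.6002 -0.0111  0.1442] [ 0.599 -0.011]
scene pin 125 [ 0.6022 -0.0097  0.1445] [ 0.5993 -0.0094]
scene handle 67 [0.4943 0.1372 0.178 ] [0.492  0.1387]
scene A 219 [0.6149 0.3213 0.2208] [0.6126 0.3242]
scene B 179 [0.4894 0.3053 0.2208] [0.4869 0.3075]
top handle 73 [0.4904 0.1363 0.1788] [0.4902 0.1376]
top A 227 [0.6101 0.3219 0.2224] [0.6106 0.3234]
top B 234 [0.4848 0.3047 0.2225] [0.4856 0.3051]
```

>>> servo_tool --pt "-0.6 -0.1 -0.1 0 -0.03" --pt "-0.8 -0.2 -0.22 0 -0.063" --pt "-1 -0.32 -0.34 0 -0.063" --pt "-1 -0.44 -0.46 0 -0.063" --pt "-1 -0.54 -0.58 0 -0.063" --pt "-1 -0.625 -0.667 0 -0.063" --pt "-1 -0.625 -0.667 0 -0.063" --pt "-1 -0.625 -0.667 0 -0.063"

```text
time: 35.2
tcp_pos: [0.487, 0.1356, 0.2167]
orientation: [1.0, 0.002, -0.002, 0.0]
ft_force: [0.1, -1.5, -0.7]
finger_gap: 0.997
gripper_force: 0.0
```

```bash
python3 to.py .4905 .1368 .103 0; python3 w.py w8
python3 - <<'E'
from h import *
z=np.load("w8.npz");C=cloud("wrist",z["d"],(z["K"],z["W"]))
t=C[(np.hypot(C[...,0]-.49,C[...,1]-.137)<.03)&(C[...,2]>.17)&(C[...,2]<.19)];print(len(t),t.mean(0) if len(t) else 0,cv2.minEnclosingCircle(t[:,:2].astype(np.float32)) if len(t) else 0)
E
```

```text
shares [ 0.02  -0.006  0.569] turn 0.002 | at [0.487  0.1356 0.2167] yaw 0.2 F [ 0.1 -1.5 -0.7] gap 0.997 t 35.2 j [ 0.14  0.25 -0.55  1.56  0.13  1.37 -1.99]
589 [0.49162327 0.13654353 0.17870172] ((0.4901729226112366, 0.1365019977092743), 0.010946245864033699)
```

>>> servo_tool --pt "-1 0.018 -0.006 0.08 0" --pt "-1 0.018 -0.006 0.2 0" --pt "-1 0.018 -0.006 0.32 0" --pt "-1 0.018 -0.006 0.44 0" --pt "-1 0.018 -0.006 0.54 0" --pt "-1 0.018 -0.006 0.57 0" --pt "-1 0.018 -0.006 0.57 0" --pt "1 0.018 -0.006 0.57 0" --pt "1 0.018 -0.006 0.57 0" --pt "1 0.018 -0.006 0.57 0" --pt "1 0.018 -0.006 0.57 0" --pt "1 0.018 -0.006 0.57 0"

```text
time: 36.25
tcp_pos: [0.4934, 0.1359, 0.1054]
orientation: [1.0, -0.001, 0.001, -0.0]
ft_force: [-0.3, -0.6, -0.5]
finger_gap: 0.296
gripper_force: 0.9
```

```bash
cat > circ.py <<'E'
from h import *
import sys
O=np.array([.5226,.0797])
def rows(step,n,o=0):
    s=observe();q=np.array(s["tcp_pos"]);M=R.from_quat(s["orientation"]).as_matrix();r=q[:2]-O;f=np.arctan2(r[1],r[0])
    print("t",round(s["time"],1),"q",q.round(4),"r",np.hypot(*r).round(4),"ang",np.degrees(f).round(1),"F",np.round(s["ft_force"],1),"gap",round(s["finger_gap"],3))
    for k in range(1,n+1):
        a=f-np.radians(step)*k
        p=np.array([*(O+.065*np.array([np.cos(a),np.sin(a)])),q[2]])
        v=M.T@(p-q)/.2;print([1,round(v[0],2),round(v[1],2),round(v[2],2),0],end=", ")
    print()
rows(float(sys.argv[1]),int(sys.argv[2]))
E
python3 circ.py 10 12
```

```text
t 36.2 q [0.4934 0.1359 0.1054] r 0.0633 ang 117.5 F [-0.3 -0.6 -0.5] gap 0.296
[1, np.float64(0.05), np.float64(-0.03), np.float64(0.0), 0], [1, np.float64(0.1), np.float64(-0.04), np.float64(0.0), 0], [1, np.float64(0.16), np.float64(-0.04), np.float64(0.0), 0], [1, np.float64(0.22), np.float64(-0.04), np.float64(0.0), 0], [1, np.float64(0.27), np.float64(-0.02), np.float64(0.0), 0], [1, np.float64(0.32), np.float64(0.01), np.float64(0.0), 0], [1, np.float64(0.37), np.float64(0.04), np.float64(0.0), 0], [1, np.float64(0.4), np.float64(0.08), np.float64(0.0), 0], [1, np.float64(0.43), np.float64(0.13), np.float64(0.0), 0], [1, np.float64(0.46), np.float64(0.18), np.float64(0.0), 0], [1, np.float64(0.47), np.float64(0.24), np.float64(0.0), 0], [1, np.float64(0.47), np.float64(0.29), np.float64(0.0), 0],
```

>>> servo_tool --pt "1 0 0 0 0" --pt "1 0 0 0 0" --pt "1 0.05 -0.03 0 0" --pt "1 0.1 -0.04 0 0" --pt "1 0.16 -0.05 0 0" --pt "1 0.22 -0.04 0 0" --pt "1 0.27 -0.02 0 0" --pt "1 0.32 0.01 0 0" --pt "1 0.37 0.04 0 0" --pt "1 0.4 0.08 0 0" --pt "1 0.43 0.13 0 0" --pt "1 0.46 0.18 0 0"

```text
time: 37.25
tcp_pos: [0.5881, 0.1026, 0.1058]
orientation: [1.0, 0.001, 0.004, -0.002]
ft_force: [2.0, 3.3, 4.2]
finger_gap: 0.243
gripper_force: 58.8
```

```bash
sed -i 's/round(v\[\(.\)\],2)/float(round(v[\1],2))/g' circ.py; python3 circ.py 20 12
```

```text
t 37.2 q [0.5881 0.1026 0.1058] r 0.0694 ang 19.3 F [2.  3.3 4.2] gap 0.243
[1, -0.0, 0.12, -0.0, 0], [1, -0.02, 0.23, -0.0, 0], [1, -0.08, 0.33, -0.0, 0], [1, -0.17, 0.4, -0.0, 0], [1, -0.28, 0.44, -0.0, 0], [1, -0.39, 0.43, -0.0, 0], [1, -0.49, 0.39, -0.01, 0], [1, -0.58, 0.32, -0.01, 0], [1, -0.63, 0.22, -0.01, 0], [1, -0.65, 0.11, -0.01, 0], [1, -0.63, -0.0, -0.0, 0], [1, -0.57, -0.1, -0.0, 0],
```

```bash
cat > pl.py <<'E'
import numpy as np,sys
# commanded angle, step, rows
f,st,n=map(float,sys.argv[1:])
c=lambda a:np.array([np.cos(np.radians(a)),-np.sin(np.radians(a))])*.325
print([[1,*(float(x) for x in (c(f-st*k)-c(f)).round(3)),0,0] for k in range(1,int(n)+1)])
E
for f in 18 -222 -462; do python3 pl.py $f 20 12;done; python3 pl.py -702 15 8
```

```text
[[1, 0.016, 0.112, 0, 0], [1, -0.008, 0.222, 0, 0], [1, -0.068, 0.318, 0, 0], [1, -0.157, 0.387, 0, 0], [1, -0.264, 0.422, 0, 0], [1, -0.377, 0.418, 0, 0], [1, -0.481, 0.376, 0, 0], [1, -0.565, 0.301, 0, 0], [1, -0.618, 0.201, 0, 0], [1, -0.634, 0.089, 0, 0], [1, -0.61, -0.021, 0, 0], [1, -0.551, -0.117, 0, 0]]
[[1, 0.089, -0.069, 0, 0], [1, 0.196, -0.104, 0, 0], [1, 0.309, -0.1, 0, 0], [1, 0.414, -0.058, 0, 0], [1, 0.498, 0.017, 0, 0], [1, 0.551, 0.117, 0, 0], [1, 0.566, 0.229, 0, 0], [1, 0.543, 0.339, 0, 0], [1, 0.483, 0.435, 0, 0], [1, 0.394, 0.504, 0, 0], [1, 0.287, 0.539, 0, 0], [1, 0.174, 0.535, 0, 0]]
[[1, -0.105, -0.042, 0, 0], [1, -0.189, -0.118, 0, 0], [1, -0.242, -0.217, 0, 0], [1, -0.257, -0.329, 0, 0], [1, -0.234, -0.44, 0, 0], [1, -0.174, -0.535, 0, 0], [1, -0.085, -0.605, 0, 0], [1, 0.022, -0.64, 0, 0], [1, 0.135, -0.636, 0, 0], [1, 0.24, -0.594, 0, 0], [1, 0.324, -0.518, 0, 0], [1, 0.377, -0.418, 0, 0]]
[[1, 0.015, 0.083, 0, 0], [1, 0.009, 0.168, 0, 0], [1, -0.02, 0.248, 0, 0], [1, -0.068, 0.318, 0, 0], [1, -0.132, 0.373, 0, 0], [1, -0.209, 0.41, 0, 0], [1, -0.292, 0.425, 0, 0], [1, -0.377, 0.418, 0, 0]]
```

>>> servo_tool --pt "1 0.016 0.112 0 0" --pt "1 -0.008 0.222 0 0" --pt "1 -0.068 0.318 0 0" --pt "1 -0.157 0.387 0 0" --pt "1 -0.264 0.422 0 0" --pt "1 -0.377 0.418 0 0" --pt "1 -0.481 0.376 0 0" --pt "1 -0.565 0.301 0 0" --pt "1 -0.618 0.201 0 0" --pt "1 -0.634 0.089 0 0" --pt "1 -0.61 -0.021 0 0" --pt "1 -0.551 -0.117 0 0"

```text
time: 38.25
tcp_pos: [0.4751, 0.1211, 0.1057]
orientation: [1.0, -0.001, 0.001, 0.002]
ft_force: [0.8, -5.0, 7.1]
finger_gap: 0.238
gripper_force: 61.1
```

```bash
python3 circ.py 20 1
```

```text
t 38.2 q [0.4751 0.1211 0.1057] r 0.063 ang 139.0 F [ 0.8 -5.   7.1] gap 0.238
[1, 0.08, -0.08, -0.0, 0],
```

Works well (angle 139°, low forces). Continue.

>>> servo_tool --pt "1 0.089 -0.069 0 0" --pt "1 0.196 -0.104 0 0" --pt "1 0.309 -0.1 0 0" --pt "1 0.414 -0.058 0 0" --pt "1 0.498 0.017 0 0" --pt "1 0.551 0.117 0 0" --pt "1 0.566 0.229 0 0" --pt "1 0.543 0.339 0 0" --pt "1 0.483 0.435 0 0" --pt "1 0.394 0.504 0 0" --pt "1 0.287 0.539 0 0" --pt "1 0.174 0.535 0 0"

```text
time: 39.25
tcp_pos: [0.5117, 0.0179, 0.1058]
orientation: [1.0, -0.002, 0.003, -0.003]
ft_force: [5.1, 10.1, 2.7]
finger_gap: 0.236
gripper_force: 60.4
```

>>> servo_tool --pt "1 -0.105 -0.042 0 0" --pt "1 -0.189 -0.118 0 0" --pt "1 -0.242 -0.217 0 0" --pt "1 -0.257 -0.329 0 0" --pt "1 -0.234 -0.44 0 0" --pt "1 -0.174 -0.535 0 0" --pt "1 -0.085 -0.605 0 0" --pt "1 0.022 -0.64 0 0" --pt "1 0.135 -0.636 0 0" --pt "1 0.24 -0.594 0 0" --pt "1 0.324 -0.518 0 0" --pt "1 0.377 -0.418 0 0"

```text
time: 40.25
tcp_pos: [0.5876, 0.1038, 0.1058]
orientation: [1.0, 0.002, 0.003, -0.003]
ft_force: [0.5, 3.4, 5.9]
finger_gap: 0.242
gripper_force: 61.0
```

```bash
python3 circ.py 20 1; python3 pl.py 18 10 12
```

```text
t 40.2 q [0.5876 0.1038 0.1058] r 0.0694 ang 20.3 F [0.5 3.4 5.9] gap 0.242
[1, -0.0, 0.12, -0.0, 0], 
[[1, 0.013, 0.055, 0, 0], [1, 0.016, 0.112, 0, 0], [1, 0.009, 0.168, 0, 0], [1, -0.008, 0.222, 0, 0], [1, -0.033, 0.273, 0, 0], [1, -0.068, 0.318, 0, 0], [1, -0.109, 0.357, 0, 0], [1, -0.157, 0.387, 0, 0], [1, -0.209, 0.41, 0, 0], [1, -0.264, 0.422, 0, 0], [1, -0.32, 0.425, 0, 0], [1, -0.377, 0.418, 0, 0]]
```

>>> servo_tool --pt "1 0.013 0.055 0 0" --pt "1 0.016 0.112 0 0" --pt "1 0.009 0.168 0 0" --pt "1 -0.008 0.222 0 0" --pt "1 -0.033 0.273 0 0" --pt "1 -0.068 0.318 0 0" --pt "1 -0.109 0.357 0 0" --pt "1 -0.157 0.387 0 0" --pt "1 -0.209 0.41 0 0" --pt "1 -0.264 0.422 0 0" --pt "1 -0.264 0.422 0 0"

```text
time: 41.17
tcp_pos: [0.5291, 0.0162, 0.1057]
orientation: [1.0, -0.0, -0.001, -0.0]
ft_force: [-3.7, 3.4, 9.8]
finger_gap: 0.241
gripper_force: 61.5
```

```bash
python3 circ.py 20 1; for f in -82 -112 -142 -172 ;do python3 pl.py $f 7.5 4; done
```

```text
t 41.2 q [0.5291 0.0162 0.1057] r 0.0638 ang -84.2 F [-3.7  3.4  9.8] gap 0.241
[1, -0.11, -0.0, 0.0, 0], 
[[1, -0.042, 0.003, 0, 0], [1, -0.085, 0.001, 0, 0], [1, -0.127, -0.007, 0, 0], [1, -0.167, -0.021, 0, 0]]
[[1, -0.038, -0.018, 0, 0], [1, -0.074, -0.042, 0, 0], [1, -0.106, -0.07, 0, 0], [1, -0.134, -0.101, 0, 0]]
[[1, -0.024, -0.035, 0, 0], [1, -0.043, -0.073, 0, 0], [1, -0.057, -0.113, 0, 0], [1, -0.066, -0.155, 0, 0]]
[[1, -0.003, -0.042, 0, 0], [1, -0.001, -0.085, 0, 0], [1, 0.007, -0.127, 0, 0], [1, 0.021, -0.167, 0, 0]]
```

>>> servo_tool --pt "1 -0.042 0.003 0 0" --pt "1 -0.085 0.001 0 0" --pt "1 -0.127 -0.007 0 0" --pt "1 -0.167 -0.021 0 0" --pt "1 -0.167 -0.021 0 0"

```text
time: 41.58
tcp_pos: [0.4976, 0.0229, 0.1057]
orientation: [1.0, 0.001, 0.001, -0.002]
ft_force: [0.2, 6.4, 7.0]
finger_gap: 0.242
gripper_force: 61.5
```

```bash
python3 circ.py 20 1
```

```text
t 41.6 q [0.4976 0.0229 0.1057] r 0.062 ang -113.7 F [0.2 6.4 7. ] gap 0.242
[1, -0.1, -0.05, -0.0, 0],
```

>>> servo_tool --pt "1 -0.038 -0.018 0 0" --pt "1 -0.074 -0.042 0 0" --pt "1 -0.106 -0.07 0 0" --pt "1 -0.134 -0.101 0 0" --pt "1 -0.134 -0.101 0 0"

```text
time: 42.0
tcp_pos: [0.4953, 0.0246, 0.1067]
orientation: [1.0, -0.006, 0.024, 0.006]
ft_force: [48.7, -17.4, -32.6]
finger_gap: 0.238
gripper_force: 60.8
```

```bash
python3 circ.py 20 1
```

```text
t 42.0 q [0.4953 0.0246 0.1067] r 0.0615 ang -116.4 F [ 48.7 -17.4 -32.6] gap 0.238
[1, -0.1, -0.05, -0.01, 0],
```

```bash
python3 pl.py -142 -11.6 10
```

```text
[[1, 0.045, 0.047, 0, 0], [1, 0.1, 0.085, 0, 0], [1, 0.16, 0.11, 0, 0], [1, 0.224, 0.123, 0, 0], [1, 0.29, 0.123, 0, 0], [1, 0.354, 0.11, 0, 0], [1, 0.415, 0.084, 0, 0], [1, 0.468, 0.046, 0, 0], [1, 0.514, -0.002, 0, 0], [1, 0.548, -0.058, 0, 0]]
```

>>> servo_tool --pt "1 0.045 0.047 0 0" --pt "1 0.1 0.085 0 0" --pt "1 0.16 0.11 0 0" --pt "1 0.224 0.123 0 0" --pt "1 0.29 0.123 0 0" --pt "1 0.354 0.11 0 0" --pt "1 0.415 0.084 0 0" --pt "1 0.468 0.046 0 0" --pt "1 0.514 -0.002 0 0" --pt "1 0.548 -0.058 0 0" --pt "1 0.548 -0.058 0 0" --pt "1 0.548 -0.058 0 0"

```text
time: 43.0
tcp_pos: [0.5832, 0.0505, 0.106]
orientation: [1.0, -0.001, 0.002, 0.0]
ft_force: [3.4, 0.4, 6.5]
finger_gap: 0.24
gripper_force: 65.1
```

```bash
python3 circ.py 20 1
```

```text
t 43.0 q [0.5832 0.0505 0.106 ] r 0.0673 ang -25.7 F [3.4 0.4 6.5] gap 0.24
[1, -0.08, 0.09, -0.0, 0],
```

>>> servo_tool --pt "-0.2 0 0 0 0" --pt "-0.2 0 0 0 0" --pt "-0.2 0 0 0 0" --pt "-0.2 0 0 0 0" --pt "-0.2 0 0 -0.08 0" --pt "-0.2 0 0 -0.2 0" --pt "-0.2 0 0 -0.35 0" --pt "-0.2 0 0 -0.5 0" --pt "-0.2 0 0 -0.65 0" --pt "-0.2 0 0 -0.8 0" --pt "-0.2 0 0 -0.8 0"

```text
time: 43.92
tcp_pos: [0.5839, 0.0522, 0.2709]
orientation: [1.0, -0.001, 0.005, -0.001]
ft_force: [1.0, 1.0, 1.7]
finger_gap: 0.601
gripper_force: 0.0
```

```bash
python3 - <<'E'
from h import *
s=observe();print(s["tcp_pos"],s["ft_force"])
KW=cam("wrist");W=cloud("wrist",snapshot("wrist")[1],KW)
imS,d=snapshot("scene");S=cloud("scene",d);im,d=snapshot("top");T=cloud("top",d)
for n,C in(("wrist",W),("scene",S),("top",T)):
    for lab,a,r,lo,hi in(("pin",(.599,-.012),.035,.138,.155),("handle",(.583,.05),.04,.17,.19),("A",(.6115,.322),.07,.15,.18),("B",(.487,.306),.07,.15,.18),("roller",(.527,-.405),.05,.155,.19)):
        t=C[(np.hypot(C[...,0]-a[0],C[...,1]-a[1])<r)&(C[...,2]>lo)&(C[...,2]<hi)]
        if len(t)>8:print(n,lab,len(t),t.mean(0).round(4),t.min(0).round(3),t.max(0).round(3),np.round(cv2.minEnclosingCircle(t[:,:2].astype(np.float32))[0],4))
q=np.degrees(np.arctan2(.05-.0797,.583-.5226));print(q)
a=imS[150:290,100:300]
save("s9",imS);cv2.imwrite("pics/v9.png",np.hstack([cv2.resize(imS[80:280,130:530],(500,250)),cv2.resize(im[190:290,400:500],(250,250))])[:,:,::-1])
E
python3 to.py .49 -.35 .26 0
```

```text
[0.58391382 0.05215757 0.27094424] [0.96983096 0.95130206 1.74633473]
wrist pin 590 [ 0.5998 -0.0103  0.1442] [ 0.585 -0.025  0.138] [0.614 0.004 0.147] [ 0.5991 -0.011 ]
wrist handle 384 [0.5807 0.049  0.1788] [0.569 0.039 0.17 ] [0.59  0.06  0.181] [0.5792 0.0488]
wrist A 1843 [0.612  0.3168 0.1686] [0.593 0.302 0.15 ] [0.629 0.34  0.177] [0.6104 0.3212]
wrist B 1360 [0.4881 0.3001 0.1683] [0.467 0.285 0.15 ] [0.504 0.323 0.177] [0.4851 0.3046]
scene pin 128 [ 0.6024 -0.0096  0.1443] [ 0.585 -0.024  0.138] [0.615 0.006 0.149] [ 0.5993 -0.008 ]
scene handle 84 [0.5829 0.0501 0.1779] [0.568 0.041 0.17 ] [0.592 0.062 0.183] [0.5798 0.0511]
scene A 280 [0.6169 0.3201 0.1682] [0.592 0.305 0.15 ] [0.631 0.344 0.18 ] [0.6119 0.3239]
scene B 238 [0.4911 0.3038 0.1681] [0.467 0.286 0.15 ] [0.506 0.326 0.179] [0.4871 0.3074]
scene roller 135 [ 0.5328 -0.4032  0.1716] [ 0.517 -0.415  0.159] [ 0.541 -0.393  0.18 ] [ 0.5278 -0.4038]
top pin 111 [ 0.5988 -0.0099  0.1448] [ 0.585 -0.023  0.139] [0.614 0.005 0.149] [ 0.5993 -0.01  ]
top handle 35 [0.58   0.0453 0.1797] [0.57  0.04  0.172] [0.589 0.052 0.184] [0.5797 0.0469]
top A 245 [0.6096 0.3197 0.1709] [0.593 0.305 0.15 ] [0.628 0.34  0.179] [0.6113 0.3228]
top B 250 [0.4844 0.303  0.1713] [0.466 0.287 0.151] [0.502 0.324 0.179] [0.4848 0.3056]
top roller 112 [ 0.5265 -0.4033  0.1727] [ 0.515 -0.417  0.155] [ 0.539 -0.394  0.179] [ 0.5275 -0.4051]
-26.184353925651216
shares [-0.451  2.005  0.021] turn -0.001 | at [0.5806 0.051  0.2638] yaw -0.1 F [ 0.   0.1 -0.4] gap 0.599 t 44.1 j [ 0.25  0.41 -0.56  1.25  0.22  1.54 -1.85]
```

View pics/v9.png

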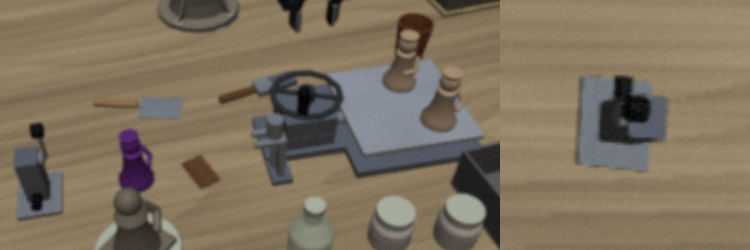

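>>> servo_tool --pt "0.5 -0.03 0.15 0 0" --pt "1 -0.07 0.3 0 0" --pt "1 -0.1 0.45 0 0" --pt "1 -0.14 0.6 0 0" --pt "1 -0.18 0.75 0 0" --pt "1 -0.23 0.9 0 0" --pt "1 -0.26 1 0 0" --pt "1 -0.26 1 0 0"

```text
time: 44.73
tcp_pos: [0.5254, -0.1567, 0.2618]
orientation: [1.0, -0.006, -0.003, 0.002]
ft_force: [0.3, 0.2, 0.1]
finger_gap: -0.005
gripper_force: 0.0
```

>>> servo_tool --pt "1 -0.03 0.15 0 0" --pt "1 -0.07 0.3 0 0" --pt "1 -0.1 0.45 0 0" --pt "1 -0.14 0.6 0 0" --pt "1 -0.18 0.75 0 0" --pt "1 -0.23 0.9 0 0" --pt "1 -0.26 1 0 0" --pt "1 -0.26 1 0 0" --pt "1 -0.26 1 0 0"

```text
time: 45.48
tcp_pos: [0.4752, -0.3492, 0.2622]
orientation: [1.0, -0.002, -0.002, -0.001]
ft_force: [0.7, 1.3, 0.8]
finger_gap: -0.002
gripper_force: 0.0
```

```bash
python3 to.py .47 -.40 .107 0
python3 - <<'E'
from h import *
import cv2
T=cloud("top",np.load("top0.npy"));
print(atz("top",(442.4,239.9),0))
m=(abs(T[...,0]-.51)<.1)&(abs(T[...,1]+.41)<.1)
f=T[m&(T[...,2]>.003)&(T[...,2]<.02)];h=T[m&(T[...,2]>.1)&(T[...,2]<.118)]
print("foot",len(f),cv2.minAreaRect(f[:,:2].astype(np.float32)),"housing",len(h),cv2.minAreaRect(h[:,:2].astype(np.float32)))
E
```

```text
shares [-0.022  0.256  0.775] turn -0.003 | at [ 0.4752 -0.3492  0.2622] yaw -0.2 F [0.7 1.3 0.8] gap -0.002 t 45.5 j [ 0.87  0.41 -0.41  1.24  0.16  1.53 -1.09]
[ 0.52160758 -0.43073699  0.        ]
foot 902 ((0.5101438760757446, -0.4099489450454712), (0.1998058706521988, 0.19954344630241394), 89.95621490478516) housing 215 ((0.5250211358070374, -0.43018004298210144), (0.054743651300668716, 0.045169033110141754), 81.9275894165039)
```

>>> servo_tool --pt "1 -0.022 0.13 0 0" --pt "1 -0.022 0.25 0 0" --pt "1 -0.022 0.25 0.12 0" --pt "1 -0.022 0.25 0.27 0" --pt "1 -0.022 0.25 0.42 0" --pt "1 -0.022 0.25 0.57 0" --pt "1 -0.022 0.25 0.7 0" --pt "1 -0.022 0.25 0.775 0" --pt "1 -0.022 0.25 0.775 0" --pt "1 -0.022 0.25 0.775 0"

```text
time: 46.32
tcp_pos: [0.4726, -0.3959, 0.1083]
orientation: [1.0, 0.001, -0.001, -0.002]
ft_force: [0.5, -0.7, -0.5]
finger_gap: 0.002
gripper_force: 0.0
```

```bash
python3 to.py .538 -.404 .107 0
```

```text
shares [0.327 0.041 0.006] turn 0.001 | at [ 0.4726 -0.3959  0.1083] yaw 0.1 F [ 0.5 -0.7 -0.5] gap 0.002 t 46.3 j [ 0.92  0.53 -0.38  1.43  0.2   1.22 -1.05]
```

>>> servo_tool --pt "1 0.06 0.025 0 0" --pt "1 0.12 0.03 0 0" --pt "1 0.18 0.035 0 0" --pt "1 0.24 0.04 0 0" --pt "1 0.29 0.04 0 0" --pt "1 0.325 0.04 0 0" --pt "1 0.325 0.04 0 0" --pt "1 0.325 0.04 0 0"

```text
time: 46.98
tcp_pos: [0.5354, -0.407, 0.1096]
orientation: [1.0, -0.001, -0.002, 0.0]
ft_force: [-5.1, -1.0, -0.5]
finger_gap: -0.002
gripper_force: 2.6
```

Run:
```python
from h import *
s=observe();print(s["tcp_pos"],s["ft_force"])
im,d=snapshot("scene");C=cloud("scene",d);save("s10",im)
t=C[(np.hypot(C[...,0]-.55,C[...,1]+.405)<.05)&(C[...,2]>.135)&(C[...,2]<.18)];print(t.mean(0),t.max(0))
cv2.imwrite("pics/v10.png",cv2.resize(im[130:280,100:250],(500,500))[:,:,::-1])
```

```text
[ 0.53539976 -0.4069915   0.10957545] [-5.11303136 -0.98497344 -0.49695856]
[ 0.55655953 -0.40576817  0.16531167] [ 0.57476991 -0.39160251  0.17932684]
```

View pics/v10.png

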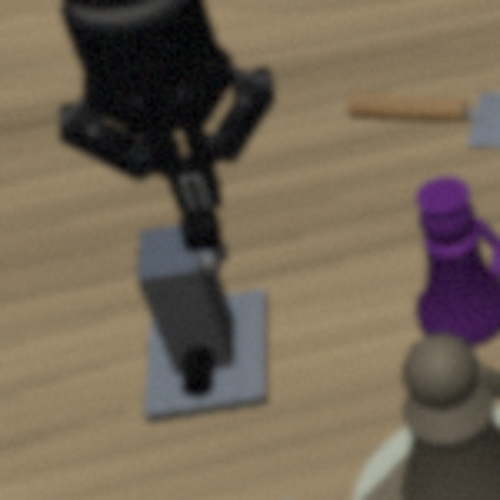

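>>> servo_tool --pt "1 0.02 0 0 0" --pt "1 0.02 0 0 0" --pt "1 0.02 0 0 0" --pt "1 -0.1 0 0 0" --pt "1 -0.2 0 0 0" --pt "1 -0.33 0 0 0" --pt "1 -0.4 0 0 0" --pt "1 -0.4 0 -0.15 0" --pt "1 -0.4 0 -0.3 0" --pt "1 -0.4 0 -0.45 0" --pt "1 -0.4 0 -0.6 0" --pt "1 -0.4 0 -0.6 0"

```text
time: 48.03
tcp_pos: [0.4629, -0.408, 0.2395]
orientation: [1.0, 0.0, 0.008, 0.005]
ft_force: [0.2, -0.9, 0.7]
finger_gap: 0.001
gripper_force: 0.0
```

Run:
```python
from h import *
s=observe();print(s["tcp_pos"],s["ft_force"],s["time"])
imS,d=snapshot("scene");S=cloud("scene",d);im,d=snapshot("top");T=cloud("top",d)
for n,C in(("scene",S),("top",T)):
    for lab,a,r,lo,hi in(("pin",(.599,-.012),.035,.138,.155),("handle",(.58,.049),.04,.17,.19),("A",(.6115,.322),.09,.16,.19),("B",(.487,.306),.07,.16,.19),("roller",(.527,-.405),.06,.155,.185)):
        t=C[(np.hypot(C[...,0]-a[0],C[...,1]-a[1])<r)&(C[...,2]>lo)&(C[...,2]<hi)]
        if len(t)>8:print(n,lab,len(t),t.mean(0).round(4),np.round(cv2.minEnclosingCircle(t[:,:2].astype(np.float32))[0],4))
```

```text
[ 0.46293222 -0.40801124  0.23949498] [ 0.16436328 -0.90527442  0.71905859] 48.0333
scene pin 127 [ 0.6026 -0.0097  0.1445] [ 0.6001 -0.0074]
scene handle 82 [0.5826 0.0501 0.1779] [0.5795 0.0502]
scene A 211 [0.615  0.3216 0.1721] [0.614  0.3257]
scene B 181 [0.4892 0.3052 0.1719] [0.4843 0.3068]
scene roller 138 [ 0.5328 -0.4033  0.1715] [ 0.5282 -0.4026]
top pin 112 [ 0.5988 -0.0098  0.1447] [ 0.5993 -0.0097]
top handle 65 [0.5789 0.0493 0.1801] [0.5794 0.0494]
top A 212 [0.6101 0.3211 0.1734] [0.6113 0.3226]
top B 218 [0.4847 0.3047 0.1736] [0.4849 0.306 ]
top roller 111 [ 0.5264 -0.4034  0.173 ] [ 0.5271 -0.4046]
```

```bash
python3 -c "
from station import *
print(close_job())"
```

```text
the job is handed in; nothing more can be done
None
```

The job is handed in, but no verdict came back: both figurines stand on the lowered deck, the pin hangs home in the notch, the wheel is about 90° off its bottom stop, and the roller lever was pushed about 38 mm (click at about 28 mm) and sprang back to rest.

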